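Get the tap aerator out from among the bottles

ROBOT

A 6-joint arm with a two-finger parallel gripper is mounted at the origin on the work surface. World frame = base frame: x ahead of the robot, y to its left, z up, the work surface at z = 0. Lengths are in mm, angles in rad, forces in N, time in s.
With the tool pointing down it reaches from about 325 to 900 mm from the base axis. Payload 3.5 kg.
Tool frame: the origin (TCP) lies on the centre line of the jaws, within the pads' length; the fingertips stand env.nose_length ahead of it and the grasp point (between the pads) lies 11 mm behind it (env.nose_length is the distance from the TCP to the fingertips, in mm); z points along the fingers, y is the direction in which the jaws open and shut (so a half turn about z gives the same grasp; the last joint's range is limited). The gripper opens to 85 mm and grips with 20 to 120 N. Pads are 22 mm wide; open, the fingers measure 114 mm over their backs; the gripper's body (76 mm by 85 mm) begins 54 mm behind the grasp point. The pads swing forward as they close: fully open they stand 13 mm farther back than shut.
Start: joints at [1.029, 0.276, -0.026, 1.268, 0, 1.467], TCP at [265.539, 565.783, 239.313] pointing down, gripper open.
Joint ranges: [-3.12, 3.12], [-0.85, 1.88], [-1.08, 1.24], [-1.95, 2.15], [-1.57, 1.53], [-3.14, 3.14]. Speed limits (rad/s): [2.57, 2.57, 3.14, 3.14, 3.14, 3.14].

INTERFACE

Orientations are given as a unit quaternion [x, y, z, w].
In Python, from rig import telemetry, get_image, calibration, sign_off, env gives the robot as it stands.
- The arm moves only by the tool servo_tool, never from a script. Its argument "moves" is a list of rows, each an object of numbers: "x", "y", "z": the shift along the tool's x, y, z in m; "wx", "wy", "wz": the turn, a rotation vector about the tool's x, y, z in degrees; "fingers": the opening, from 0 (shut) to 1 (fully open). A call has 1 to 5 rows; each row shifts and turns the commanded pose from where the row before left it, along the tool's axes as they then stand; what a row does not reach is not made up. A row lasts 1/8 s, in which the tool goes at most 62.5 mm and 10.7 degrees, less where a joint would pass 70% of its speed; a pose out of reach is approached as far as the arm can. A call with a gripper value outside its range is refused whole. The fingers move at their own pace and stop on an object; "grip_force" is the grip in N (left out, the last holds). Time passes only in rows, so rows that do not move let the fingers close. It gives the time, the measured TCP pose, the force and the opening at its end, in the units of the state.
- telemetry.get_state(): the state, without advancing time (a new reading comes with each control period).
- get_image(name): name is "scene" or "top" or "wrist"; returns (picture, depth): 384x512x3 uint8, red, green, blue; 384x512 float32, mm along the optical axis (not along the pixel's ray), 0 where there is no reading.
- calibration(name): a dict with "fx", "fy", "cx", "cy" (pixels), "dist" ([k1, k2, p1, p2, k3] as OpenCV has them; the pictures are not rectified), "pose" (4x4, takes a point from camera to world coordinates); the wrist camera has in their place "T_tool_cam" (4x4, takes a point from camera to tool coordinates, whose origin is the TCP and whose axes are the flange's). Camera axes: x right, y up, looking along -z (the intrinsics and any distortion apply to the point x, -y, -z); pixel columns grow to the right and rows downward; lengths in mm; the calibration is good to about 2 mm. A picture is of the moment at which its call begins: read the wrist's pose just before it. calibration takes no time and is no camera call.
- sign_off(): hands the job in, once; it reports no verdict.
The state is a dict: "time": time; "joint_positions": joint angles; "qd": joint speeds; "joint_torque": joint torques, N m; "tcp_pos": TCP position; "tcp_rot": TCP orientation; "ft_force": force on the tool from outside, world axes, zero at the start; "torque": the same for the moment, N m; "width": opening from 0.0 (shut) to 1.0 (fully open).
Only numpy, scipy, OpenCV 4.12 (cv2) and the standard library are available. Lean on these libraries where they do the work, as an engineer would, in place of code of your own. Each camera call takes 0.05 s, during which the arm holds its last target. There are 200 camera calls.

TASK

The chrome tap aerator has ended up in the middle of the turntable, hemmed in by the two spray bottles and the purple jug: take the three out of the way and stand them on the draining mat, then set the aerator down flat in the white saucer, and after that stand each of the three back exactly where it stood at first. Keep the bottles and the jug upright throughout, and do not knock the set mousetrap or the brush.

Things in the scene. Friction and masses are not known exactly. Their poses are not given: they have to be found in the camera images.
- spray_blue: Blue body, white head, blue trigger. Closed trigger spray bottle, 0.24 to 0.48 kg: round body 68 mm across, up to 125 mm high, tapering to a neck; on top the spray head, a block 26 mm wide (y), x -27 to +45 mm, 186 to 222 mm above the base; nozzle at +x (to 57 mm), trigger below it. Take it from above across the head. Origin: centre of underside.
- spray_red: White body, red head, yellow trigger. Closed trigger spray bottle, 0.24 to 0.48 kg: round body 68 mm across, up to 125 mm high, tapering to a neck; on top the spray head, a block 26 mm wide (y), x -27 to +45 mm, 186 to 222 mm above the base; nozzle at +x (to 57 mm), trigger below it. Take it from above across the head. Origin: centre of underside.
- jug: Purple plastic measuring jug, empty, 0.07 to 0.14 kg: round, 70 mm across at base, 84 mm at rim, 115 mm high. Strap handle along its own +y, 14 mm wide (x): level top bar from y = 41 to 78 mm, 94 to 104 mm above the base, and an upright part (y = 68 to 78 mm) down to 38 mm. Pinch it from above across the 14 mm at y = 62 mm. Spout at -y. Origin: centre of underside.
- aerator: Chrome tap aerator standing on its knurled end on the turntable's black liner: a solid round part 25 mm in diameter (23 mm over the upper 6.5 mm, the thread), 20 mm high, about 35 g. Origin: centre of the underside; z up through the thread end.
- turntable: White turntable 300 mm across, black liner, in a fixed beige tray (345 mm square, rim 22 mm high). The liner, 276 mm across, on which things stand is 20 mm above this origin; the turntable's rim rises to 34 mm. It turns stiffly about its vertical axis if pushed sideways with 2 N or more at the rim. Origin: centre of underside.
- mat: Fixed teal ribbed silicone draining mat, 300 mm (its x) x 170 mm (its y), 4 mm thick, lying on the worktop to the left or right of the tray. Origin: centre of its underside.
- saucer: Fixed white saucer, 136 mm across its rim, 16 mm high; its flat floor is 5 mm above the origin and about 84 mm across. Origin: centre of its underside.
- mousetrap: Set steel mousetrap lying by the saucer, 98 mm (x) x 47 mm (y), 14 mm high, loose: leave it alone. Origin: centre of its underside.
- brush: Green scrubbing brush with pale bristles, 150 mm (x) x 50 mm (y) x 49 mm high, loose, lying by the saucer: leave it alone. Origin: centre of its underside.
Not all that is in view belongs to the job. There is more than one size of the saucer; the job needs the middle-sized.

How it is judged (in metres and radians):
On the way, in this order (a step that is already met when the one before it is completed fails the run):
1. Both spray bottles and the jug stand upright, released, on the draining mat, all at once (x of spray_blue in the frame of mat between -0.145 and 0.145 m and y of spray_blue in the frame of mat between -0.08 and 0.08 m and z of each of spray_blue, spray_red, jug in the frame of mat below 0.01 m and angle between each of spray_blue, spray_red, jug's own z axis and vertical below 0.1 rad and linear speed of each of spray_blue, spray_red, jug below 0.03 m/s and contact force between each of spray_blue, spray_red, jug and the fingers below 0.1 N and x of spray_red in the frame of mat between -0.145 and 0.145 m and y of spray_red in the frame of mat between -0.08 and 0.08 m and x of jug in the frame of mat between -0.145 and 0.145 m and y of jug in the frame of mat between -0.08 and 0.08 m), for 0.2 s.
2. The aerator stands flat in the saucer, released (horizontal distance between aerator and saucer below 0.03 m and z of aerator in the frame of saucer below 0.012 m and angle between aerator's own z axis and vertical below 0.2 rad and linear speed of aerator below 0.03 m/s and contact force between aerator and the fingers below 0.1 N), for 0.2 s.
At the end, for the whole second after the job is handed in: Each spray bottle and the jug stands upright (within 0.1 rad) and still on the turntable, its base centre within 15 mm of where it stood at the start; the aerator stands flat (within 0.2 rad) on the saucer's floor, within 30 mm of its centre (all of step 2 and distance of each of spray_blue, spray_red, jug from where it was at the start of the episode below 0.015 m and angle between each of spray_blue, spray_red, jug's own z axis and vertical below 0.1 rad and linear speed of each of spray_blue, spray_red, jug below 0.03 m/s); the robot touches nothing.
It fails at once if A spray bottle or the jug is tipped by more than 0.6 rad (angle between any of spray_blue, spray_red, jug's own z axis and vertical above 0.6 rad).
It fails at once if The set mousetrap is moved by more than 10 mm (distance of mousetrap from where it was at the start of the episode above 0.01 m).
It fails at once if The brush is moved by more than 20 mm (distance of brush from where it was at the start of the episode above 0.02 m).
It also fails if it takes over 152 s, if anything falls off the work surface, if the arm or the gripper's body presses on something with over 40 N, if the wrist force passes 120 N, or if a joint passes its speed limit or range.

## Working session

There is one attempt and no reset: what is moved stays moved. The work goes in short steps, Python scripts to look and compute and a tool call to move; the robot and the scene stay as the last step left them, time stands still between calls to the robot, and variables do not carry over. Pictures are saved under pics/ and viewed, about 12 in all and at most 16, crops included, and the job is handed in when it is done.

Besides the shell and the picture viewer there is one more tool, called after "Request:" as name(argument=value, ...), one argument or row to a line, values as JSON. servo_tool: Moves the arm, as the interface text tells. Its arguments: {"type":"object","properties":{"moves":{"type":"array","items":{"type":"object","properties":{"x":{"type":"number"},"y":{"type":"number"},"z":{"type":"number"},"wx":{"type":"number"},"wy":{"type":"number"},"wz":{"type":"number"},"fingers":{"type":"number"}}}},"grip_force":{"type":"number"}},"required":["moves"]}

```bash
ls; mkdir -p pics
python3 - <<'E'
from rig import telemetry,get_image,calibration,env
import cv2,numpy as np
print(telemetry.get_state(), env.nose_length)
for n in("scene","top"):
    p,d=get_image(n); cv2.imwrite(f"pics/{n}0.png",p[:,:,::-1]); np.save(f"pics/{n}0.npy",d); c=calibration(n); print(n,c)
print(calibration("wrist"))
a=cv2.imread("pics/scene0.png");cv2.imwrite("pics/s0b.png",cv2.resize(a,(800,600),interpolation=cv2.INTER_CUBIC))
a=cv2.imread("pics/top0.png");cv2.imwrite("pics/t0b.png",cv2.resize(a,(800,600),interpolation=cv2.INTER_CUBIC))
E
```

```text
pics
{'time': 0.0, 'joint_positions': array([ 1.02860251e+00,  2.77135797e-01, -2.79036630e-02,  1.26798544e+00,
        3.54980368e-05,  1.46740480e+00]), 'qd': array([-0.0012779 , -0.00017088, -0.00029407, -0.00101125,  0.00057276,
        0.00054359]), 'joint_torque': array([-3.30551975e-04, -4.45505476e+01,  2.95203727e+01,  1.62557251e-02,
       -1.69130954e-04,  5.52278308e-06]), 'tcp_pos': array([265.13339083, 565.13254583, 238.14720183]), 'tcp_rot': array([ 2.17645049e-01,  9.76027351e-01, -1.05110499e-03, -3.70301444e-04]), 'ft_force': array([ 0.12428683, -0.41338146, -0.04183336]), 'torque': array([ 0.01341852,  0.00607862, -0.05155451]), 'width': 1.0014794023419187} 8.0
scene {'fx': 355.1533659392199, 'fy': 355.1533659392199, 'cx': 259.2324507706205, 'cy': 192.31432329639773, 'dist': array([-0.06468545,  0.        ,  0.        ,  0.        ,  0.        ]), 'pose': array([[-1.39287160e-01, -7.40726903e-01,  6.57208294e-01,
         1.15398891e+03],
       [ 9.90214934e-01, -1.09930239e-01,  8.59635234e-02,
         2.19535130e+01],
       [ 8.57157024e-03,  6.62751083e-01,
[... 505 characters left out ...]
97187e-03,  1.28999227e-01,  9.91637777e-01,
         1.39391279e+03],
       [ 0.00000000e+00,  0.00000000e+00,  0.00000000e+00,
         1.00000000e+00]])}
{'fx': 318.47552553375044, 'fy': 318.47552553375044, 'cx': 256.47693934815567, 'cy': 188.83565213540223, 'dist': array([-0.06837416,  0.        ,  0.        ,  0.        ,  0.        ]), 'T_tool_cam': array([[-9.33388971e-04,  9.45235565e-01,  3.26387584e-01,
         8.52374051e+01],
       [ 9.99999314e-01,  1.11345059e-03, -3.64856932e-04,
        -4.31183558e-01],
       [-7.08292198e-04,  3.26387019e-01, -9.45235956e-01,
        -1.35645961e+02],
       [ 0.00000000e+00,  0.00000000e+00,  0.00000000e+00,
         1.00000000e+00]])}
```

View pics/s0b.png

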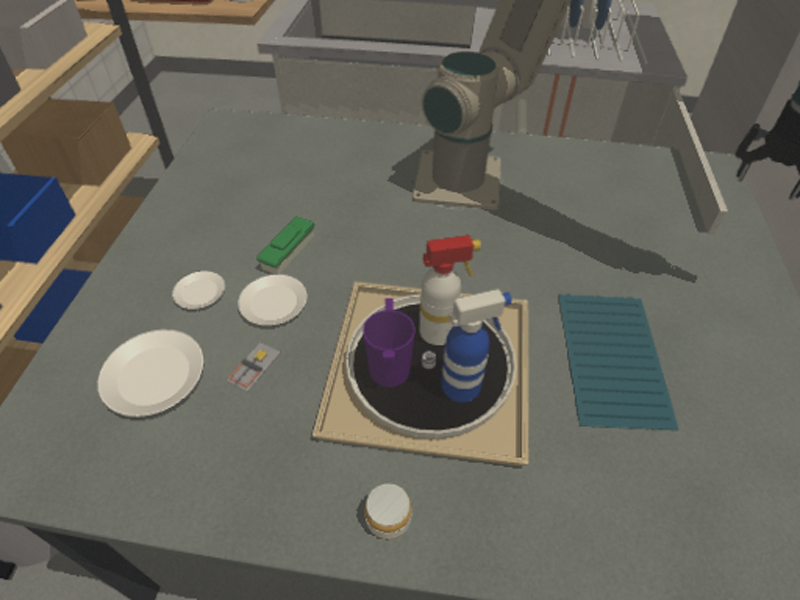

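View pics/t0b.png

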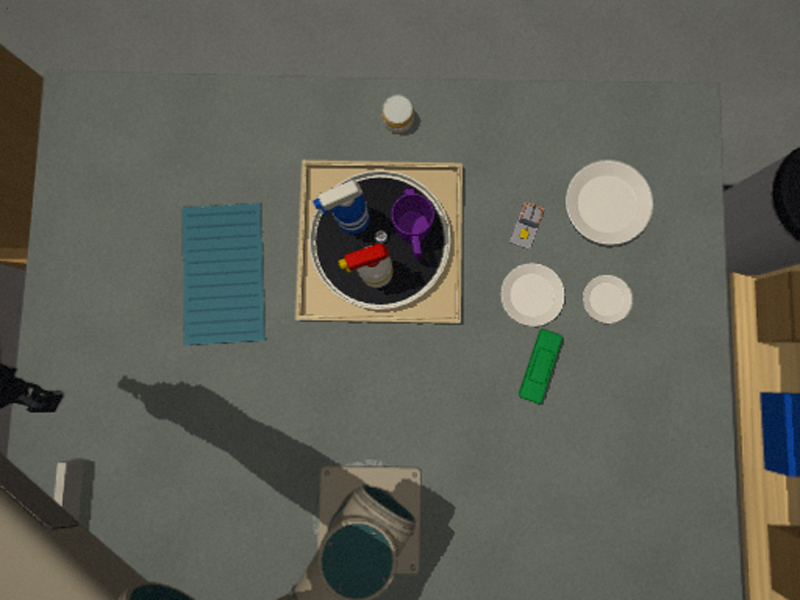

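The top view (800 px wide) shows blue spray head (338,195), red head (363,258), jug (413,215) with its handle down to (417,250), and aerator (381,237). The mat is at (223,273), the trap at (527,225) and the brush at (541,366).

Candidates for the saucer: large (609,202), middle (532,295), small (607,299). The one between them in size, beside the brush and trap, is the job's saucer. The jar (397,112) is a distractor.

```bash
cat > h.py <<'E'
import numpy as np,cv2
from rig import calibration
from scipy.spatial.transform import Rotation as R
def cam(n,st=None):
    c=calibration(n); K=np.array([[c["fx"],0,c["cx"]],[0,c["fy"],c["cy"]],[0,0,1]])
    if n=="wrist":
        T=np.eye(4);T[:3,:3]=R.from_quat(st["tcp_rot"]).as_matrix();T[:3,3]=st["tcp_pos"];P=T@c["T_tool_cam"]
    else:P=c["pose"]
    return K,c["dist"],P
def rays(uv,K,D):
    u=cv2.undistortPoints(np.asarray(uv,float).reshape(-1,1,2),K,D).reshape(-1,2)
    return np.c_[u[:,0],-u[:,1],-np.ones(len(u))]
def cloud(d,K,D,P):
    v,u=np.mgrid[:d.shape[0],:d.shape[1]]
    r=rays(np.c_[u.ravel(),v.ravel()],K,D)*d.reshape(-1,1)
    return (r@P[:3,:3].T+P[:3,3]).reshape(*d.shape,3)
def proj(X,K,D,P):
    q=(np.asarray(X,float).reshape(-1,3)-P[:3,3])@P[:3,:3]*[1,-1,-1]
    return cv2.projectPoints(q,np.zeros(3),np.zeros(3),K,D)[0].reshape(-1,2)
def tri(obs):
    A=np.zeros((3,3));b=np.zeros(3)
    for uv,K,D,P in obs:
        r=rays(uv,K,D)[0]@P[:3,:3].T;r/=np.linalg.norm(r);M=np.eye(3)-np.outer(r,r);A+=M;b+=M@P[:3,3]
    return np.linalg.solve(A,b)
E
python3 - <<'E'
from h import *
for n in("top","scene"):
    im=cv2.imread(f"pics/{n}0.png");d=np.load(f"pics/{n}0.npy");X=cloud(d,*cam(n));hsv=cv2.cvtColor(im,cv2.COLOR_BGR2HSV).astype(int)
    h,s,v=hsv[...,0],hsv[...,1],hsv[...,2];z=X[...,2];ok=d>0
    tt=ok&(X[...,0]>300)&(X[...,0]<750)&(abs(X[...,1])<260)
    def rep(name,m):
        p=X[m]
        if len(p)<5:print(n,name,len(p));return
        (c,sz,a)=cv2.minAreaRect(p[:,:2].astype(np.float32))
        print(n,name,len(p),"med",np.median(p,0).round(1),"rect",np.round(c,1),np.round(sz,1),round(a,1),"z5/95",np.percentile(p[:,2],[5,50,95]).round(1))
    rep("redhead",tt&((h<8)|(h>172))&(s>150)&(z>185))
    rep("yellowtrig",tt&(h>18)&(h<32)&(s>150)&(z>100))
    rep("bluehead-top",tt&(s<90)&(z>215)&(X[...,0]>480))
    rep("bluebits-high",tt&(h>105)&(h<125)&(s>120)&(z>190))
    pur=tt&(h>130)&(h<160)&(s>80)
    rep("purple-rim",pur&(z>128)); rep("purple",pur)
    rep("liner",tt&(v<50)&(z>5)&(z<60))
    rep("aer",tt&(s<80)&(v>60)&(z>25)&(z<70)&(abs(X[...,0]-520)<60)&(abs(X[...,1]-0)<60))
    rep("mat",ok&(h>85)&(h<100)&(s>100)&(X[...,1]>150)&(z<30)&(z>-20))
    wh=(ok&(s<60)&(v>130)&(X[...,1]<-180)&(z<60)&(z>-15)).astype(np.uint8)
    k,l,st,ce=cv2.connectedComponentsWithStats(wh)
    for i in range(1,k):
        if st[i,4]>150: rep(f"white{i} {ce[i].round()}",l==i)
    rep("brush",ok&(h>45)&(h<80)&(s>120)&(z<80)&(z>20)&(X[...,1]<-150))
    rep("tray",tt&(h>10)&(h<28)&(s>50)&(s<140)&(z<60))
    rep("table",ok&(abs(X[...,0]-500)<60)&(abs(X[...,1]-200)<15))
im=cv2.imread("pics/top0.png")[85:225,180:300];cv2.imwrite("pics/c1.png",cv2.resize(im,None,fx=5,fy=4.2*5/4.2,interpolation=cv2.INTER_CUBIC)[:600])
E
```

```text
top redhead 294 med [500.5   2.9 246.8] rect [502.6   4.3] [29.  76.5] 20.9 z5/95 [219.4 246.8 251.1]
top yellowtrig 40 med [485.7  45.  239.3] rect [482.4  11.9] [85.  21.3] 86.9 z5/95 [101.7 239.3 244.6]
top bluehead-top 308 med [612.8  56.8 246.1] rect [613.6  61.5] [28.8 89.5] 23.2 z5/95 [222.4 246.1 251. ]
top bluebits-high 25 med [596.4  96.2 240.2] rect [605.5  69.2] [16.8 67.6] 15.6 z5/95 [194.3 240.2 244.7]
top purple-rim 197 med [601.6 -79.5 137.2] rect [594.7 -71.4] [ 81.7 116.4] 70.6 z5/95 [129.  137.2 143.5]
top purple 865 med [615.2 -75.   66.1] rect [574.2 -60.8] [196.9 172.9] 29.0 z5/95 [ 24.4  66.1 140.8]
top liner 3103 med [558.8 -10.2  25.9] rect [572.3  -8.7] [261.4 270.8] 44.9 z5/95 [21.1 25.9 30.7]
top aer 53 med [511.1  -7.6  44.3] rect [524.1   7.8] [104.8  71.2] 8.3 z5/95 [27.4 44.3 61.6]
top mat 4351 med [497.4 329.9   6.4] rect [500.  330.6] [296.7 170.3] 4.8 z5/95 [ 1.5  6.4 11. ]
top white1 [389. 129.] 2371 med [ 671.5 -498.1   11.4] rect [ 673.9 -494.7] [190.  184.9] 2.8 z5/95 [ 3.8 11.4 23.7]
top white8 [340. 188.] 1297 med [ 467.2 -332.5    9.3] rect [
[... 1289 characters left out ...]
z5/95 [26.8 46.1 67.8]
scene mat 0
scene white2 [127. 185.] 631 med [ 457.1 -496.3    4.7] rect [ 456.7 -497.7] [116.4 106.6] 55.9 z5/95 [ 0.6  4.7 11.8]
scene white3 [174. 191.] 1131 med [ 462.4 -337.3    6. ] rect [ 459.5 -336.8] [152.2 136.6] 25.8 z5/95 [ 1.7  6.  15.2]
scene white6 [ 96. 238.] 2863 med [ 667.6 -503.1    8.6] rect [ 660.3 -504.1] [208.7 190.1] 56.3 z5/95 [ 4.   8.6 21.7]
scene brush 143 med [ 299.3 -335.3   41.9] rect [ 315.9 -343.1] [ 41.4 139.7] 72.7 z5/95 [37.3 41.9 50.6]
scene tray 4950 med [679.9 -27.1   4.5] rect [525.6  -8.9] [450.1 358.8] 0.3 z5/95 [ 0.5  4.5 22.7]
scene table 338 med [504.3 200.   -1.4] rect [500.1 200.1] [ 29.7 119.5] 89.8 z5/95 [-4.2 -1.4  1. ]
```

View pics/c1.png

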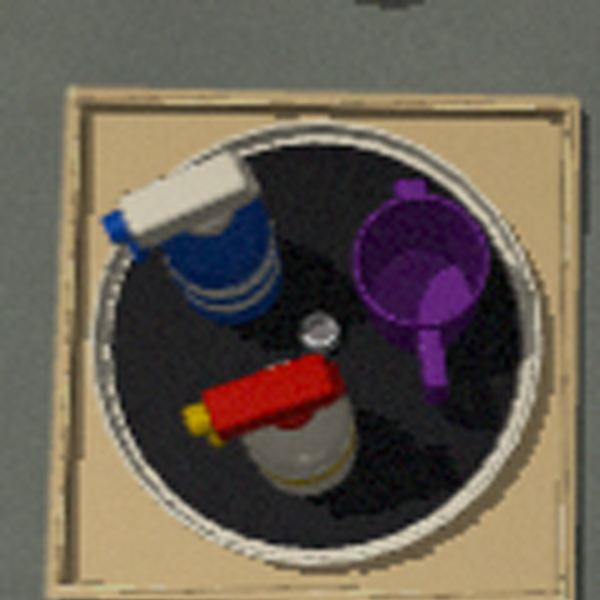

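The close crop confirms the red head at (345/5+180, 400/5+85) and so on, the jug handle pointing toward −x, and the aerator in between. Now I'll lift, turn and go look from near.

Request:
servo_tool(
  moves=[
    {"z": -0.032,"wz": 8.8},
    {"z": -0.032,"wz": 8.8},
    {"z": -0.032,"wz": 8.8},
    {"z": -0.032,"wz": 8.8},
    {"z": -0.032,"wz": 8.8},
  ],
)

```text
schema error: expected keys x, y, z, wx, wy, wz, fingers
```

Request:
servo_tool(
  moves=[
    {"x": -0.041,"y": 0.005},
    {"x": -0.041,"y": 0.005},
    {"x": -0.041,"y": 0.005},
    {"x": -0.041,"y": 0.005},
    {"x": -0.041,"y": 0.005},
  ],
)

```text
schema error: expected keys x, y, z, wx, wy, wz, fingers
```

Request:
servo_tool(
  moves=[
    {"x": -0.041,"y": 0.005},
    {"x": -0.041,"y": 0.005},
    {"x": -0.041,"y": 0.005},
    {"x": -0.041,"y": 0.005},
    {"x": -0.041,"y": 0.005},
  ],
)

```text
schema error: expected keys x, y, z, wx, wy, wz, fingers
```

Request:
servo_tool(
  moves=[
    {"x": -0.041,"y": 0.005},
    {"x": -0.041,"y": 0.005},
    {"x": -0.041,"y": 0.005},
    {},
    {},
  ],
)

```text
schema error: expected keys x, y, z, wx, wy, wz, fingers
```

```bash
cat > look.py <<'E'
import sys,json,time
from h import *
from rig import telemetry,get_image
def look(tag):
    st=telemetry.get_state();p,d=get_image("wrist")
    cv2.imwrite(f"pics/{tag}.png",p[:,:,::-1]);np.savez(f"pics/{tag}.npz",d=d,tcp_pos=st["tcp_pos"],tcp_rot=st["tcp_rot"])
    print(tag,st["time"],st["tcp_pos"].round(1),st["tcp_rot"].round(3),st["joint_positions"].round(3),"w",st["width"])
def load(tag):
    z=np.load(f"pics/{tag}.npz");return cv2.imread(f"pics/{tag}.png"),z["d"],cam("wrist",z)
if __name__=="__main__": look(sys.argv[1])
E
python3 look.py w1; python3 -c "
import cv2;a=cv2.imread('pics/w1.png');cv2.imwrite('pics/w1b.png',cv2.resize(a,(800,600),interpolation=cv2.INTER_CUBIC))"
```

```text
w1 0.1 [265.2 565.2 238.3] [ 0.218  0.976 -0.001 -0.   ] [ 1.029  0.277 -0.028  1.268 -0.     1.467] w 0.9981851949213307
```

View pics/w1b.png

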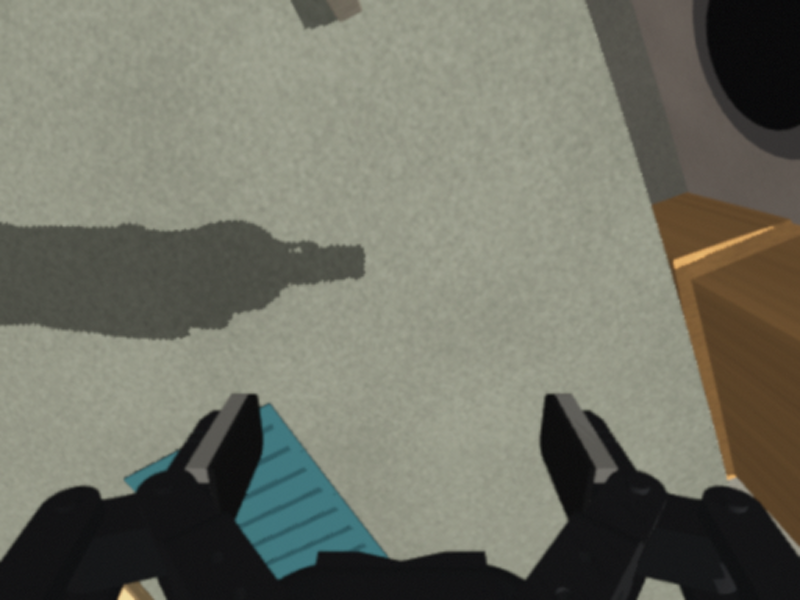

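All seven keys are needed in each row. The picture (the start view) shows only the worktop, a corner of the mat and the open fingers. I'll send the same moves again with every key.

Request:
servo_tool(
  moves=[
    {"x": 0,"y": 0,"z": -0.032,"wx": 0,"wy": 0,"wz": 8.8,"fingers": 1},
    {"x": 0,"y": 0,"z": -0.032,"wx": 0,"wy": 0,"wz": 8.8,"fingers": 1},
    {"x": 0,"y": 0,"z": -0.032,"wx": 0,"wy": 0,"wz": 8.8,"fingers": 1},
    {"x": 0,"y": 0,"z": -0.032,"wx": 0,"wy": 0,"wz": 8.8,"fingers": 1},
    {"x": 0,"y": 0,"z": -0.032,"wx": 0,"wy": 0,"wz": 8.8,"fingers": 1},
  ],
)

```text
time: 0.78
tcp_pos: [265.4, 565.5, 399.9]
tcp_rot: [0.57, 0.822, -0.0, 0.0]
ft_force: [0.1, 0.5, -0.1]
width: 1.004
```

Request:
servo_tool(
  moves=[
    {"x": -0.041,"y": 0.005,"z": 0,"wx": 0,"wy": 0,"wz": 0,"fingers": 1},
    {"x": -0.041,"y": 0.005,"z": 0,"wx": 0,"wy": 0,"wz": 0,"fingers": 1},
    {"x": -0.041,"y": 0.005,"z": 0,"wx": 0,"wy": 0,"wz": 0,"fingers": 1},
    {"x": -0.041,"y": 0.005,"z": 0,"wx": 0,"wy": 0,"wz": 0,"fingers": 1},
    {"x": -0.041,"y": 0.005,"z": 0,"wx": 0,"wy": 0,"wz": 0,"fingers": 1},
  ],
)

```text
time: 1.4
tcp_pos: [362.2, 381.8, 398.9]
tcp_rot: [0.567, 0.823, -0.0, -0.0]
ft_force: [0.6, 0.5, 0.5]
width: 0.998
```

Request:
servo_tool(
  moves=[
    {"x": -0.041,"y": 0.005,"z": 0,"wx": 0,"wy": 0,"wz": 0,"fingers": 1},
    {"x": -0.041,"y": 0.005,"z": 0,"wx": 0,"wy": 0,"wz": 0,"fingers": 1},
    {"x": -0.041,"y": 0.005,"z": 0,"wx": 0,"wy": 0,"wz": 0,"fingers": 1},
    {"x": -0.041,"y": 0.005,"z": 0,"wx": 0,"wy": 0,"wz": 0,"fingers": 1},
    {"x": -0.041,"y": 0.005,"z": 0,"wx": 0,"wy": 0,"wz": 0,"fingers": 1},
  ],
)

```text
time: 2.02
tcp_pos: [458.5, 199.1, 399.0]
tcp_rot: [0.567, 0.823, -0.0, -0.0]
ft_force: [0.1, 1.0, 0.6]
width: 1.001
```

Request:
servo_tool(
  moves=[
    {"x": -0.041,"y": 0.005,"z": 0,"wx": 0,"wy": 0,"wz": 0,"fingers": 1},
    {"x": -0.041,"y": 0.005,"z": 0,"wx": 0,"wy": 0,"wz": 0,"fingers": 1},
    {"x": -0.041,"y": 0.005,"z": 0,"wx": 0,"wy": 0,"wz": 0,"fingers": 1},
    {"x": 0,"y": 0,"z": 0,"wx": 0,"wy": 0,"wz": 0,"fingers": 1},
    {"x": 0,"y": 0,"z": 0,"wx": 0,"wy": 0,"wz": 0,"fingers": 1},
  ],
)

```text
time: 2.65
tcp_pos: [515.7, 91.0, 399.0]
tcp_rot: [0.568, 0.823, -0.0, -0.001]
ft_force: [-0.7, -0.9, 0.3]
width: 1.004
```

```bash
python3 look.py w2; python3 -c "
import cv2;a=cv2.imread('pics/w2.png');cv2.imwrite('pics/w2b.png',cv2.resize(a,(800,600),interpolation=cv2.INTER_CUBIC))"
```

```text
w2 2.65 [515.7  91.  399. ] [ 0.568  0.823 -0.    -0.001] [0.051 0.055 0.04  1.557 0.    1.258] w 1.0035574966227199
```

View pics/w2b.png

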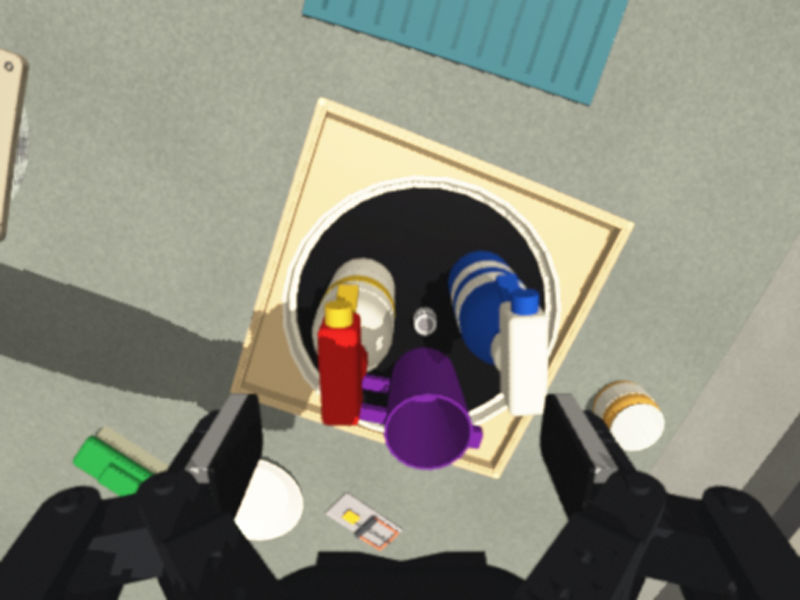

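The near view shows red head (340,375), white head (524,360), jug handle bars (375,383–412), aerator (424,321). I'll take a second view 80 mm on, then triangulate.

Request:
servo_tool(
  moves=[
    {"x": -0.027,"y": 0,"z": 0,"wx": 0,"wy": 0,"wz": 0,"fingers": 1},
    {"x": -0.027,"y": 0,"z": 0,"wx": 0,"wy": 0,"wz": 0,"fingers": 1},
    {"x": -0.026,"y": 0,"z": 0,"wx": 0,"wy": 0,"wz": 0,"fingers": 1},
    {"x": 0,"y": 0,"z": 0,"wx": 0,"wy": 0,"wz": 0,"fingers": 1},
  ],
)

```text
time: 3.2
tcp_pos: [544.6, 16.1, 399.2]
tcp_rot: [0.568, 0.823, -0.0, -0.0]
ft_force: [0.3, 0.2, 0.2]
width: 0.999
```

```bash
python3 look.py w3
cat > seg.py <<'E'
from look import *
def seg(tag):
    im,d,C=load(tag);X=cloud(d,*C);hsv=cv2.cvtColor(im,cv2.COLOR_BGR2HSV).astype(int)
    h,s,v=hsv[...,0],hsv[...,1],hsv[...,2];z=X[...,2];ok=(d>0)
    tt=ok&(X[...,0]>380)&(X[...,0]<740)&(abs(X[...,1])<180)
    def rep(n,m):
        p=X[m]
        if len(p)<5:print(tag,n,len(p));return
        c,sz,a=cv2.minAreaRect(p[:,:2].astype(np.float32))
        px=np.argwhere(m).mean(0)[::-1]
        print(tag,n,len(p),"px",px.round(1),"mean",p.mean(0).round(1),"rect",np.round(c,1),np.round(sz,1),round(a,1),"z",np.percentile(p[:,2],[5,50,95]).round(1))
    rep("redtop",tt&((h<8)|(h>172))&(s>150)&(z>236))
    rep("yellow",tt&(h>18)&(h<32)&(s>150)&(z>190))
    rep("whitetop",tt&(s<60)&(z>236)&(X[...,0]>560))
    rep("bluenoz",tt&(h>100)&(h<125)&(s>120)&(z>200))
    pur=tt&(h>130)&(h<160)&(s>80)
    rep("jugrim",pur&(z>127)&(z<150)); rep("handle",pur&(X[...,0]<565)&(z>105)&(z<127))
    rep("liner",tt&(v<45)&(z>5)&(z<40))
    rep("aer",tt&(s<60)&(v>60)&(z>25)&(z<50)&(abs(X[...,0]-556)<25)&(abs(X[...,1]+6)<25))
    rep("mat",ok&(h>85)&(h<100)&(s>100)&(X[...,1]>150)&(z<30)&(z>-20))
E
python3 -c "
from seg import *
seg('w2');seg('w3')
for t in ('w2','w3'):
    a=load(t)[0];cv2.imwrite(f'pics/{t}c.png',cv2.resize(a[120:384,170:370],None,fx=2.25,fy=2.25,interpolation=cv2.INTER_CUBIC))
a=np.hstack([cv2.resize(load('w2')[0][160:310,190:380],None,fx=2.1,fy=2.1),cv2.resize(load('w3')[0][60:290,190:380],None,fx=2.1,fy=2.1)[:315]]);print(a.shape)
a=load('w3')[0];cv2.imwrite('pics/w3b.png',cv2.resize(a,(800,600),interpolation=cv2.INTER_CUBIC))
"
```

```text
w3 3.2 [544.6  16.1 399.2] [ 0.568  0.823 -0.    -0.   ] [-0.089  0.093  0.082  1.56   0.     1.118] w 0.9987573337049503
w2 redtop 1560 px [216.9 239.4] mean [501.8  11.4 246.3] rect [501.7   8.4] [26.1 70.5] 19.8 z [243.5 246.6 247.8]
w2 yellow 300 px [217.  199.9] mean [488.3  48.4 235.5] rect [488.6  45.3] [16.9 17.3] 18.5 z [198.9 239.3 242.3]
w2 whitetop 7927 px [430.9 322.9] mean [578.9 107.3 416.1] rect [600.9  78.3] [ 36.4 118.9] 36.5 z [245.8 458.5 475.5]
w2 bluenoz 279 px [335.4 192.5] mean [595.7  98.3 237.5] rect [598.3  95.4] [17.8 17.7] 24.8 z [228.3 239.7 242.5]
w2 jugrim 973 px [271.4 274.3] mean [601.4 -76.  134.9] rect [598.3 -73.6] [87.4 93.9] 57.0 z [128.  135.7 140.4]
w2 handle 60 px [241.7 259.8] mean [554.2 -75.5 121.9] rect [553.4 -77.5] [28.   9.1] 22.1 z [112.4 122.8 126.7]
w2 liner 8557 px [267.2 173.9] mean [555.2  34.5  24.8] rect [567.2  -2.5] [261.6 255.4] 88.6 z [23.3 24.8 26.3]
w2 aer 144 px [268.3 203.1] mean [572.3  -5.9  40.3] rect [562.2  -1.8] [38.7 56.2] 20.5 z [25.5 44.1 46.3]
w2 mat 7454 px [316.9  21.9] mean [540.6 282.9   5.2] rect [517.5 2
[... 371 characters left out ...]
6.3 457.9 477.3]
w3 bluenoz 268 px [340.9 111.5] mean [595.2  96.9 239.7] rect [596.6  97.3] [17.7 11.7] 22.2 z [233.4 240.6 242.7]
w3 jugrim 1102 px [268.7 224.9] mean [597.4 -77.8 134.7] rect [593.8 -70.7] [ 83.2 118.4] 69.7 z [128.  135.8 140.4]
w3 handle 91 px [232.8 207.9] mean [543.2 -77.3 119.6] rect [547.9 -78.7] [41.1 12.4] 20.4 z [107.9 121.5 126.7]
w3 liner 8870 px [266.4 135.9] mean [560.3  18.3  24.9] rect [561.5  -9.4] [243.4 254.2] 23.2 z [23.4 24.9 26.5]
w3 aer 149 px [268.4 156.4] mean [572.3  -6.6  41. ] rect [559.3  -4.2] [44.1 47.9] 8.0 z [25.6 44.5 46.4]
w3 mat 150 px [371.    3.3] mean [634.9 262.2   5.3] rect [629.4 257.6] [53.9 14.5] 22.3 z [3.9 5.3 6.9]
(315, 798, 3)
```

View pics/w3b.png

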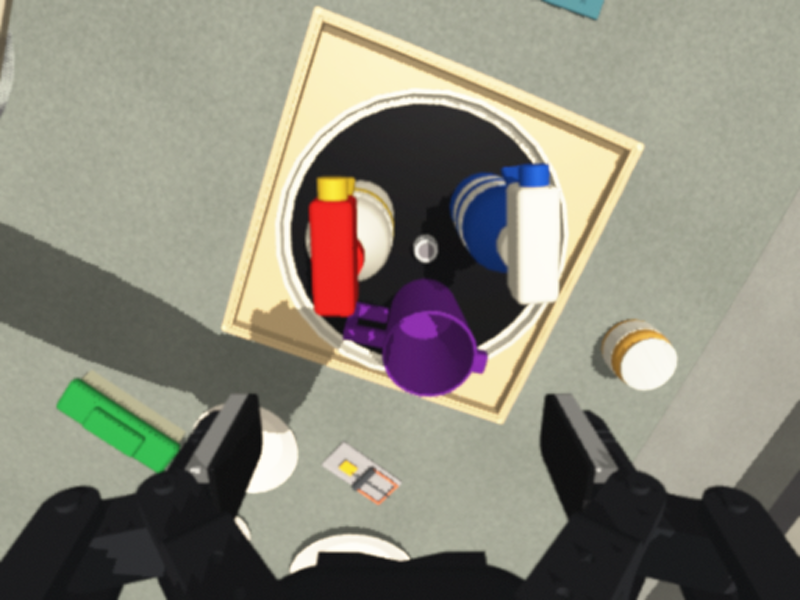

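The wrist depth agrees across both views: head tops at 247 and liner at 24.9. I'll finish with blue (fingers excluded), the jug axis and the aerator, triangulating the head ends as a check.

Run:
```python
from look import *
from scipy.optimize import least_squares
for t in('w2','w3'):
    im,d,C=load(t);X=cloud(d,*C);hsv=cv2.cvtColor(im,cv2.COLOR_BGR2HSV).astype(int);h,s,v=hsv[...,0],hsv[...,1],hsv[...,2];z=X[...,2]
    m=(s<80)&(z>240)&(z<255)&(X[...,0]>560)&(X[...,1]<130);p=X[m]
    print(t,"white",len(p),cv2.minAreaRect(p[:,:2].astype(np.float32)),p[:,2].mean(),np.argwhere(m).mean(0)[::-1])
    m=(h>130)&(h<160)&(s>80)&(z>133)&(z<145)&(X[...,1]<-10);p=X[m]
    # rim circle: outer hull near z 140
    f=least_squares(lambda q:np.hypot(p[:,0]-q[0],p[:,1]-q[1])-q[2],[600,-75,41],loss="soft_l1",f_scale=2);print("rim circle",f.x.round(1),p[:,2].mean())
    m=(h>130)&(h<160)&(s>80)&(z>95)&(z<128)&(np.hypot(X[...,0]-f.x[0],X[...,1]-f.x[1])>47);p=X[m]
    far=p[np.hypot(*(p[:,:2]-f.x[:2]).T)>48];a=np.degrees(np.arctan2(*(far[:,:2].mean(0)-f.x[:2])[::-1]));print("handle",len(far),far.mean(0).round(1),a,np.hypot(*(far[:,:2]-f.x[:2]).T).max())
    m=(h>130)&(h<160)&(s>80)&(z>133)&(X[...,0]>625);p=X[m];r=np.hypot(*(p[:,:2]-f.x[:2]).T);q=p[r>46]
    if len(q):print("spout",q.mean(0).round(1),np.degrees(np.arctan2(*(q[:,:2].mean(0)-f.x[:2])[::-1])))
    m=(v>75)&(s<70)&(z>40)&(z<50)&(np.hypot(X[...,0]-556,X[...,1]+8)<30);p=X[m];print("aer",p.mean(0).round(1),len(p),p.min(0).round(1),p.max(0).round(1),np.argwhere(m).mean(0)[::-1])
C2,C3=load('w2')[2],load('w3')[2]
f=.64
for n,a,b in(("red far end top-mid",(341,424),(335,315)),("red nozzle tip top",(340,303),(332,179)),("aer top",(425,316),(426,243)),("blue end",(523,412),(532,301)),("jug rim c",(427,431),(431,353))):
    print(n,tri([(np.array(a)*f,*C2),(np.array(b)*f,*C3)]).round(1))
```

```text
w2 white 1573 ((614.9276733398438, 59.704368591308594), (25.829299926757812, 71.65423583984375), 25.49025535583496) 246.35567362012893 [336.89256198 232.54354736]
rim circle [604.9 -74.1  40.4] 137.9930563516224
handle 43 [547.8 -77.4 124.3] -176.71506285265022 66.34219422370269
spout [652.1 -65.9 138.3] 9.940842485245211
aer [577.2  -7.8  44.7] 128 [567.7 -20.   40.5] [585.8   3.1  47.1] [270.7109375 206.0546875]
w3 white 2023 ((615.4468994140625, 59.4930305480957), (26.462688446044922, 71.43718719482422), 25.736099243164062) 246.42788176906353 [343.49036085 155.66930302]
rim circle [605.  -74.2  40.4] 138.23228265128563
handle 104 [538.8 -79.5 119.9] -175.3946091693447 78.44551468641205
spout [652.3 -66.5 138.1] 9.230191877228433
aer [577.3  -7.9  45. ] 143 [567.9 -20.1  40.1] [585.7   2.7  47. ] [271.11188811 158.81818182]
red far end top-mid [515.3 -26.5 242.2]
red nozzle tip top [486.2  51.  226.8]
aer top [578.8  -4.2  34.6]
blue end [628.1  26.3 242.2]
jug rim c [604.4 -73.3 140.2]
```

Measured, with the base on the liner at z 25:

| Object | Position | Direction |
|---|---|---|
| Red base | (505, 0) | nozzle at 110° |
| Blue base | (619, 52) | nozzle at 115.6° |
| Jug | (605, −74) | handle ≈187° |
| Aerator | ≈(578, −8) | – |

Red goes first.

Request:
servo_tool(
  moves=[
    {"x": 0.001,"y": -0.021,"z": 0,"wx": 0,"wy": 0,"wz": 0.8,"fingers": 1},
    {"x": 0,"y": -0.022,"z": 0,"wx": 0,"wy": 0,"wz": 0,"fingers": 1},
    {"x": 0,"y": 0,"z": 0.035,"wx": 0,"wy": 0,"wz": 0,"fingers": 1},
    {"x": 0,"y": 0,"z": 0.035,"wx": 0,"wy": 0,"wz": 0,"fingers": 1},
    {"x": 0,"y": 0,"z": 0.035,"wx": 0,"wy": 0,"wz": 0,"fingers": 1},
  ],
)

```text
time: 3.88
tcp_pos: [503.4, 3.6, 293.7]
tcp_rot: [0.572, 0.82, 0.0, 0.0]
ft_force: [0.5, 1.1, 0.2]
width: 0.996
```

Request:
servo_tool(
  moves=[
    {"x": 0,"y": 0,"z": 0.03,"wx": 0,"wy": 0,"wz": 0,"fingers": 1},
    {"x": 0,"y": 0,"z": 0.025,"wx": 0,"wy": 0,"wz": 0,"fingers": 1},
    {"x": 0,"y": 0,"z": 0.017,"wx": 0,"wy": 0,"wz": 0,"fingers": 1},
    {"x": 0,"y": 0,"z": 0,"wx": 0,"wy": 0,"wz": 0,"fingers": 1},
    {"x": 0,"y": 0,"z": 0,"wx": 0,"wy": 0,"wz": 0,"fingers": 1},
  ],
)

```text
time: 4.5
tcp_pos: [504.6, 2.3, 223.4]
tcp_rot: [0.573, 0.82, 0.0, 0.001]
ft_force: [-0.0, 0.2, 0.5]
width: 0.998
```

```bash
python3 look.py w4; python3 -c "
import cv2;a=cv2.imread('pics/w4.png');cv2.imwrite('pics/w4b.png',cv2.resize(a,(800,600),interpolation=cv2.INTER_CUBIC))
from seg import *
im,d,C=load('w4');X=cloud(d,*C);h,s,v=cv2.split(cv2.cvtColor(im,cv2.COLOR_BGR2HSV));m=((h<8)|(h>172))&(s>150)&(X[...,2]>240)&(X[...,2]<252);p=X[m];print(len(p),cv2.minAreaRect(p[:,:2].astype(np.float32)),p[:,2].mean())
"
```

```text
w4 4.5 [504.6   2.3 223.4] [0.573 0.82  0.    0.001] [-0.124  0.071 -0.307  1.191  0.     1.096] w 0.9976616100436688
8683 ((502.0411682128906, 8.013641357421875), (25.895933151245117, 71.25264739990234), 20.59254264831543) 246.58008890138402
```

View pics/w4b.png

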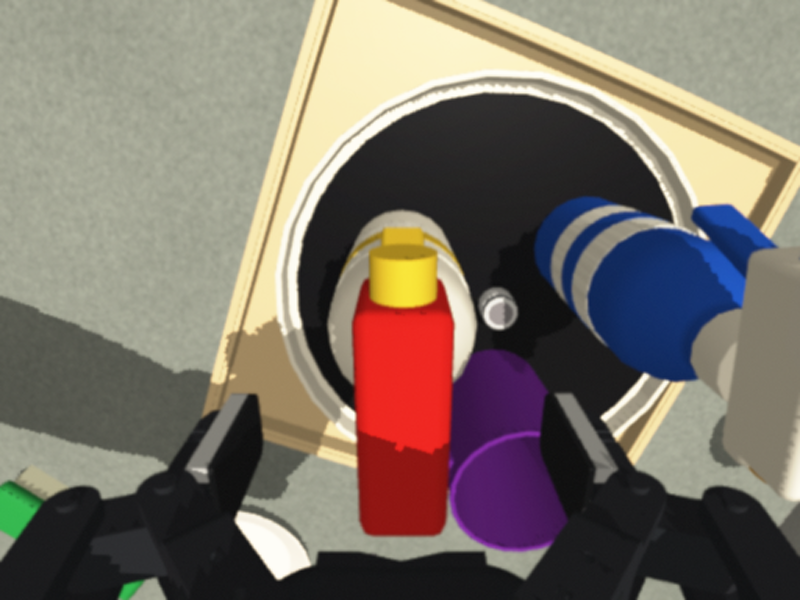

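The head is centred between the jaws at (404,430), so I'll close.

Request:
servo_tool(
  moves=[
    {"x": 0,"y": 0,"z": 0,"wx": 0,"wy": 0,"wz": 0,"fingers": 0},
    {"x": 0,"y": 0,"z": 0,"wx": 0,"wy": 0,"wz": 0,"fingers": 0},
    {"x": 0,"y": 0,"z": 0,"wx": 0,"wy": 0,"wz": 0,"fingers": 0},
    {"x": 0,"y": 0,"z": 0,"wx": 0,"wy": 0,"wz": 0,"fingers": 0},
    {"x": 0,"y": 0,"z": 0,"wx": 0,"wy": 0,"wz": 0,"fingers": 0},
  ],
  grip_force=50,
)

```text
time: 5.18
tcp_pos: [504.4, 2.0, 222.7]
tcp_rot: [0.573, 0.819, 0.0, 0.0]
ft_force: [0.6, -0.1, 1.5]
width: 0.3
```

Request:
servo_tool(
  moves=[
    {"x": 0,"y": 0,"z": 0,"wx": 0,"wy": 0,"wz": 0,"fingers": 0},
    {"x": 0,"y": 0,"z": 0,"wx": 0,"wy": 0,"wz": 0,"fingers": 0},
    {"x": 0,"y": 0,"z": -0.005,"wx": 0,"wy": 0,"wz": 0,"fingers": 0},
    {"x": 0,"y": 0,"z": -0.01,"wx": 0,"wy": 0,"wz": 0,"fingers": 0},
    {"x": 0,"y": 0,"z": -0.015,"wx": 0,"wy": 0,"wz": 0,"fingers": 0},
  ],
  grip_force=50,
)

```text
time: 5.8
tcp_pos: [502.9, 2.1, 252.1]
tcp_rot: [0.573, 0.819, -0.001, -0.001]
ft_force: [0.3, -0.3, -3.6]
width: 0.295
```

Grip holds (width 0.295 ≈ 25 mm, about 4 N lifted). Plan for the mat: blue at (600,330), red at (505,330), jug at (395,330) with its handle outward. Carrying red over now.

Request:
servo_tool(
  moves=[
    {"x": 0,"y": 0,"z": -0.015,"wx": 0,"wy": 0,"wz": 0,"fingers": 0},
    {"x": 0,"y": 0,"z": -0.01,"wx": 0,"wy": 0,"wz": 0,"fingers": 0},
    {"x": 0.01,"y": 0.0037,"z": -0.005,"wx": 0,"wy": 0,"wz": 0,"fingers": 0},
    {"x": 0.02,"y": 0.0074,"z": 0,"wx": 0,"wy": 0,"wz": 0,"fingers": 0},
    {"x": 0.025,"y": 0.0092,"z": 0,"wx": 0,"wy": 0,"wz": 0,"fingers": 0},
  ],
)

```text
time: 6.42
tcp_pos: [503.9, 61.6, 282.3]
tcp_rot: [0.573, 0.819, 0.0, -0.0]
ft_force: [0.4, -0.7, -4.5]
width: 0.301
```

Request:
servo_tool(
  moves=[
    {"x": 0.028,"y": 0.0103,"z": 0,"wx": 0,"wy": 0,"wz": 0,"fingers": 0},
    {"x": 0.028,"y": 0.0103,"z": 0,"wx": 0,"wy": 0,"wz": 0,"fingers": 0},
    {"x": 0.028,"y": 0.0103,"z": 0,"wx": 0,"wy": 0,"wz": 0,"fingers": 0},
    {"x": 0.028,"y": 0.0103,"z": 0,"wx": 0,"wy": 0,"wz": 0,"fingers": 0},
    {"x": 0.028,"y": 0.0103,"z": 0,"wx": 0,"wy": 0,"wz": 0,"fingers": 0},
  ],
)

```text
time: 7.05
tcp_pos: [503.8, 211.4, 282.0]
tcp_rot: [0.573, 0.82, -0.0, -0.0]
ft_force: [0.6, -0.7, -3.7]
width: 0.297
```

Request:
servo_tool(
  moves=[
    {"x": 0.028,"y": 0.0103,"z": 0,"wx": 0,"wy": 0,"wz": 0,"fingers": 0},
    {"x": 0.028,"y": 0.0103,"z": 0,"wx": 0,"wy": 0,"wz": 0,"fingers": 0},
    {"x": 0.024,"y": 0.0088,"z": 0,"wx": 0,"wy": 0,"wz": 0,"fingers": 0},
    {"x": 0.018,"y": 0.0066,"z": 0,"wx": 0,"wy": 0,"wz": 0,"fingers": 0},
    {"x": 0.012,"y": 0.0044,"z": 0,"wx": 0,"wy": 0,"wz": 0,"fingers": 0},
  ],
)

```text
time: 7.68
tcp_pos: [504.3, 328.0, 282.0]
tcp_rot: [0.573, 0.82, -0.0, -0.0]
ft_force: [0.3, 0.9, -4.2]
width: 0.295
```

Request:
servo_tool(
  moves=[
    {"x": 0.005,"y": 0.0018,"z": 0.01,"wx": 0,"wy": 0,"wz": 0,"fingers": 0},
    {"x": 0,"y": 0,"z": 0.02,"wx": 0,"wy": 0,"wz": 0,"fingers": 0},
    {"x": 0,"y": 0,"z": 0.018,"wx": 0,"wy": 0,"wz": 0,"fingers": 0},
    {"x": 0,"y": 0,"z": 0.012,"wx": 0,"wy": 0,"wz": 0,"fingers": 0},
    {"x": 0,"y": 0,"z": 0,"wx": 0,"wy": 0,"wz": 0,"fingers": 0},
  ],
)

```text
time: 8.3
tcp_pos: [503.8, 331.5, 220.7]
tcp_rot: [0.573, 0.819, -0.001, -0.001]
ft_force: [-0.2, 0.1, -3.2]
width: 0.295
```

```bash
python3 look.py w5
python3 - <<'E'
from look import *
from rig import get_image
im,d=get_image("top");im=im[:,:,::-1].copy();X=cloud(d,*cam("top"))
h,s,v=cv2.split(cv2.cvtColor(im,cv2.COLOR_BGR2HSV));m=((h>85)&(h<100)&(s>100)&(X[...,1]>200)).astype(np.uint8)
c=max(cv2.findContours(m,0,2)[0],key=cv2.contourArea);r=cv2.boxPoints(cv2.minAreaRect(c));print(r)
K,D,P=cam("top");q=rays(r,K,D)@P[:3,:3].T;q=P[:3,3]+q*((4-P[2,3])/q[:,2:]);print(q.round(1))
E
```

```text
w5 8.3 [503.8 331.5 220.7] [ 0.573  0.819 -0.001 -0.001] [ 0.475  0.25  -0.101  1.223 -0.     1.696] w 0.2948206882090774
[[115.53665 131.31844]
 [166.16425 129.91212]
 [168.6307  218.70473]
 [118.00311 220.11104]]
[[646.6 429.9   4. ]
 [655.2 258.8   4. ]
 [354.1 235.6   4. ]
 [346.4 402.1   4. ]]
```

Mat is centred at (501,332), long axis at 4.8°. Lowering red gently onto it.

Request:
servo_tool(
  moves=[
    {"x": 0,"y": 0,"z": 0.008,"wx": 0,"wy": 0,"wz": 0,"fingers": 0},
    {"x": 0,"y": 0,"z": 0.006,"wx": 0,"wy": 0,"wz": 0,"fingers": 0},
    {"x": 0,"y": 0,"z": 0.003,"wx": 0,"wy": 0,"wz": 0,"fingers": 0},
    {"x": 0,"y": 0,"z": 0.001,"wx": 0,"wy": 0,"wz": 0,"fingers": 0},
    {"x": 0,"y": 0,"z": 0,"wx": 0,"wy": 0,"wz": 0,"fingers": 0},
  ],
)

```text
time: 9.02
tcp_pos: [504.7, 332.3, 204.3]
tcp_rot: [0.573, 0.819, 0.0, 0.0]
ft_force: [0.2, -0.3, -4.0]
width: 0.294
```

Request:
servo_tool(
  moves=[
    {"x": 0,"y": 0,"z": 0.001,"wx": 0,"wy": 0,"wz": 0,"fingers": 0},
    {"x": 0,"y": 0,"z": 0.001,"wx": 0,"wy": 0,"wz": 0,"fingers": 0},
    {"x": 0,"y": 0,"z": 0,"wx": 0,"wy": 0,"wz": 0,"fingers": 0},
  ],
)

```text
time: 9.4
tcp_pos: [504.9, 332.4, 202.7]
tcp_rot: [0.573, 0.819, 0.0, 0.0]
ft_force: [0.7, 0.1, -1.9]
width: 0.296
```

Weight is on the mat now. Releasing, rising and going to blue.

Request:
servo_tool(
  moves=[
    {"x": 0,"y": 0,"z": 0,"wx": 0,"wy": 0,"wz": 0,"fingers": 0.9},
    {"x": 0,"y": 0,"z": 0,"wx": 0,"wy": 0,"wz": 0,"fingers": 0.9},
    {"x": 0,"y": 0,"z": 0,"wx": 0,"wy": 0,"wz": 0,"fingers": 0.9},
    {"x": 0,"y": 0,"z": -0.01,"wx": 0,"wy": 0,"wz": 0,"fingers": 0.9},
    {"x": 0,"y": 0,"z": -0.02,"wx": 0,"wy": 0,"wz": 0,"fingers": 0.9},
  ],
)

```text
time: 10.02
tcp_pos: [504.1, 332.0, 232.3]
tcp_rot: [0.573, 0.819, -0.001, -0.0]
ft_force: [0.6, -0.1, -0.4]
width: 0.904
```

Request:
servo_tool(
  moves=[
    {"x": 0,"y": 0,"z": -0.034,"wx": 0,"wy": 0,"wz": 0,"fingers": 1},
    {"x": 0,"y": 0,"z": -0.034,"wx": 0,"wy": 0,"wz": 0,"fingers": 1},
    {"x": 0,"y": 0,"z": 0,"wx": 0,"wy": 0,"wz": -5.6,"fingers": 1},
    {"x": -0.037,"y": -0.002,"z": 0,"wx": 0,"wy": 0,"wz": 0,"fingers": 1},
    {"x": -0.038,"y": -0.002,"z": 0,"wx": 0,"wy": 0,"wz": 0,"fingers": 1},
  ],
)

```text
time: 10.65
tcp_pos: [533.9, 262.7, 301.4]
tcp_rot: [0.532, 0.847, 0.001, 0.001]
ft_force: [0.3, 0.9, -0.6]
width: 0.998
```

Request:
servo_tool(
  moves=[
    {"x": -0.0375,"y": -0.0023,"z": 0,"wx": 0,"wy": 0,"wz": 0,"fingers": 1},
    {"x": -0.0375,"y": -0.0023,"z": 0,"wx": 0,"wy": 0,"wz": 0,"fingers": 1},
    {"x": -0.0375,"y": -0.0023,"z": 0,"wx": 0,"wy": 0,"wz": 0,"fingers": 1},
    {"x": -0.0375,"y": -0.0023,"z": 0,"wx": 0,"wy": 0,"wz": 0,"fingers": 1},
    {"x": -0.0375,"y": -0.0023,"z": 0,"wx": 0,"wy": 0,"wz": 0,"fingers": 1},
  ],
)

```text
time: 11.28
tcp_pos: [605.0, 87.8, 301.3]
tcp_rot: [0.532, 0.846, 0.0, 0.001]
ft_force: [0.6, 0.8, 0.0]
width: 1.004
```

Request:
servo_tool(
  moves=[
    {"x": -0.037,"y": -0.002,"z": 0,"wx": 0,"wy": 0,"wz": 0,"fingers": 1},
    {"x": 0,"y": 0,"z": 0,"wx": 0,"wy": 0,"wz": 0,"fingers": 1},
    {"x": 0,"y": 0,"z": 0,"wx": 0,"wy": 0,"wz": 0,"fingers": 1},
  ],
)

```text
time: 11.65
tcp_pos: [618.5, 55.0, 300.8]
tcp_rot: [0.533, 0.846, 0.0, -0.0]
ft_force: [0.1, 0.2, -0.2]
width: 1.002
```

```bash
python3 look.py w6
cat > head.py <<'E'
import sys
from look import *
def head(t,c):
    im,d,C=load(t);X=cloud(d,*C);h,s,v=cv2.split(cv2.cvtColor(im,cv2.COLOR_BGR2HSV));z=X[...,2];st=np.load(f"pics/{t}.npz")["tcp_pos"]
    m=(((h<8)|(h>172))&(s>150)) if c=="red" else (s<80)
    zt=float(sys.argv[3]) if len(sys.argv)>3 else 247
    m&=(abs(z-zt)<7)&(np.hypot(X[...,0]-st[0],X[...,1]-st[1])<110);p=X[m];r=cv2.minAreaRect(p[:,:2].astype(np.float32));print(len(p),r,p[:,2].mean())
head(sys.argv[1],sys.argv[2])
E
python3 head.py w6 white
```

```text
w6 11.65 [618.5  55.  300.8] [ 0.533  0.846  0.    -0.   ] [-0.016  0.245  0.061  1.387  0.     1.108] w 1.001534440704871
4060 ((615.071044921875, 59.553619384765625), (26.097888946533203, 71.79417419433594), 25.406156539916992) 246.43076233368535
```

Blue's head re-measured at (615,60), yaw 25.4°. I'll correct by 1 mm, descend and grasp.

Request:
servo_tool(
  moves=[
    {"x": 0,"y": -0.001,"z": 0.025,"wx": 0,"wy": 0,"wz": 0,"fingers": 1},
    {"x": 0,"y": 0,"z": 0.025,"wx": 0,"wy": 0,"wz": 0,"fingers": 1},
    {"x": 0,"y": 0,"z": 0.018,"wx": 0,"wy": 0,"wz": 0,"fingers": 1},
    {"x": 0,"y": 0,"z": 0.01,"wx": 0,"wy": 0,"wz": 0,"fingers": 1},
    {"x": 0,"y": 0,"z": 0,"wx": 0,"wy": 0,"wz": 0,"fingers": 1},
  ],
)

```text
time: 12.32
tcp_pos: [617.2, 54.7, 221.7]
tcp_rot: [0.532, 0.847, -0.0, -0.001]
ft_force: [-0.1, -0.5, -0.4]
width: 0.996
```

Request:
servo_tool(
  moves=[
    {"x": 0,"y": 0,"z": 0,"wx": 0,"wy": 0,"wz": 0,"fingers": 0},
    {"x": 0,"y": 0,"z": 0,"wx": 0,"wy": 0,"wz": 0,"fingers": 0},
    {"x": 0,"y": 0,"z": 0,"wx": 0,"wy": 0,"wz": 0,"fingers": 0},
    {"x": 0,"y": 0,"z": 0,"wx": 0,"wy": 0,"wz": 0,"fingers": 0},
    {"x": 0,"y": 0,"z": 0,"wx": 0,"wy": 0,"wz": 0,"fingers": 0},
  ],
)

```text
time: 12.95
tcp_pos: [618.3, 54.4, 223.0]
tcp_rot: [0.532, 0.846, 0.0, 0.001]
ft_force: [0.7, -0.4, 2.5]
width: 0.299
```

Request:
servo_tool(
  moves=[
    {"x": 0,"y": 0,"z": 0,"wx": 0,"wy": 0,"wz": 0,"fingers": 0},
    {"x": 0,"y": 0,"z": 0,"wx": 0,"wy": 0,"wz": 0,"fingers": 0},
  ],
)

```text
time: 13.2
tcp_pos: [618.2, 54.4, 223.0]
tcp_rot: [0.532, 0.846, 0.0, 0.001]
ft_force: [0.5, 0.6, 4.4]
width: 0.298
```

Request:
servo_tool(
  moves=[
    {"x": 0,"y": 0,"z": -0.01,"wx": 0,"wy": 0,"wz": 0,"fingers": 0},
    {"x": 0,"y": 0,"z": -0.018,"wx": 0,"wy": 0,"wz": 0,"fingers": 0},
    {"x": 0,"y": 0,"z": -0.018,"wx": 0,"wy": 0,"wz": 0,"fingers": 0},
    {"x": 0.01,"y": 0.004,"z": -0.012,"wx": 0,"wy": 0,"wz": 0,"fingers": 0},
    {"x": 0.02,"y": 0.008,"z": 0,"wx": 0,"wy": 0,"wz": 0,"fingers": 0},
  ],
)

```text
time: 13.82
tcp_pos: [616.5, 87.3, 282.3]
tcp_rot: [0.533, 0.846, 0.001, 0.001]
ft_force: [0.1, 0.5, -3.3]
width: 0.3
```

Request:
servo_tool(
  moves=[
    {"x": 0.026,"y": 0.0105,"z": 0,"wx": 0,"wy": 0,"wz": 0,"fingers": 0},
    {"x": 0.026,"y": 0.0105,"z": 0,"wx": 0,"wy": 0,"wz": 0,"fingers": 0},
    {"x": 0.026,"y": 0.0105,"z": 0,"wx": 0,"wy": 0,"wz": 0,"fingers": 0},
    {"x": 0.026,"y": 0.0105,"z": 0,"wx": 0,"wy": 0,"wz": 0,"fingers": 0},
    {"x": 0.026,"y": 0.0105,"z": 0,"wx": 0,"wy": 0,"wz": 0,"fingers": 0},
  ],
)

```text
time: 14.45
tcp_pos: [605.3, 229.0, 279.4]
tcp_rot: [0.532, 0.847, -0.0, -0.001]
ft_force: [0.8, -0.3, -3.8]
width: 0.293
```

Request:
servo_tool(
  moves=[
    {"x": 0.026,"y": 0.0105,"z": 0,"wx": 0,"wy": 0,"wz": 0,"fingers": 0},
    {"x": 0.026,"y": 0.0105,"z": 0,"wx": 0,"wy": 0,"wz": 0,"fingers": 0},
    {"x": 0.022,"y": 0.0088,"z": 0,"wx": 0,"wy": 0,"wz": 0,"fingers": 0},
    {"x": 0.016,"y": 0.0064,"z": 0,"wx": 0,"wy": 0,"wz": 0,"fingers": 0},
    {"x": 0.01,"y": 0.004,"z": 0,"wx": 0,"wy": 0,"wz": 0,"fingers": 0},
  ],
)

```text
time: 15.08
tcp_pos: [599.1, 335.2, 280.0]
tcp_rot: [0.532, 0.847, -0.0, -0.0]
ft_force: [-0.1, -0.5, -3.0]
width: 0.296
```

Request:
servo_tool(
  moves=[
    {"x": 0.0077,"y": 0.0031,"z": 0.012,"wx": 0,"wy": 0,"wz": 0,"fingers": 0},
    {"x": 0,"y": 0,"z": 0.022,"wx": 0,"wy": 0,"wz": 0,"fingers": 0},
    {"x": 0,"y": 0,"z": 0.022,"wx": 0,"wy": 0,"wz": 0,"fingers": 0},
    {"x": 0,"y": 0,"z": 0.015,"wx": 0,"wy": 0,"wz": 0,"fingers": 0},
    {"x": 0,"y": 0,"z": 0.004,"wx": 0,"wy": 0,"wz": 0,"fingers": 0},
  ],
)

```text
time: 15.7
tcp_pos: [598.1, 341.5, 203.4]
tcp_rot: [0.533, 0.846, -0.001, -0.001]
ft_force: [0.2, 0.2, -3.3]
width: 0.294
```

Request:
servo_tool(
  moves=[
    {"x": 0,"y": 0,"z": 0.002,"wx": 0,"wy": 0,"wz": 0,"fingers": 0},
    {"x": 0,"y": 0,"z": 0,"wx": 0,"wy": 0,"wz": 0,"fingers": 0},
    {"x": 0,"y": 0,"z": 0,"wx": 0,"wy": 0,"wz": 0,"fingers": 0},
  ],
)

```text
time: 16.08
tcp_pos: [599.5, 342.6, 204.3]
tcp_rot: [0.532, 0.846, 0.001, 0.0]
ft_force: [0.2, -0.6, -3.6]
width: 0.298
```

Request:
servo_tool(
  moves=[
    {"x": 0,"y": 0,"z": 0.0015,"wx": 0,"wy": 0,"wz": 0,"fingers": 0},
    {"x": 0,"y": 0,"z": 0,"wx": 0,"wy": 0,"wz": 0,"fingers": 0},
    {"x": 0,"y": 0,"z": 0,"wx": 0,"wy": 0,"wz": 0,"fingers": 0.7},
    {"x": 0,"y": 0,"z": 0,"wx": 0,"wy": 0,"wz": 0,"fingers": 0.7},
    {"x": 0,"y": 0,"z": 0,"wx": 0,"wy": 0,"wz": 0,"fingers": 0.7},
  ],
)

```text
time: 16.7
tcp_pos: [599.0, 342.4, 202.0]
tcp_rot: [0.532, 0.846, 0.0, 0.0]
ft_force: [0.6, 0.1, -0.7]
width: 0.7
```

Request:
servo_tool(
  moves=[
    {"x": 0,"y": 0,"z": -0.02,"wx": 0,"wy": 0,"wz": 0,"fingers": 0.7},
    {"x": 0,"y": 0,"z": -0.035,"wx": 0,"wy": 0,"wz": 0,"fingers": 0.7},
    {"x": 0,"y": 0,"z": -0.035,"wx": 0,"wy": 0,"wz": 0,"fingers": 0.7},
    {"x": 0,"y": 0,"z": -0.035,"wx": 0,"wy": 0,"wz": -10,"fingers": 0.5},
    {"x": 0,"y": 0,"z": 0,"wx": 0,"wy": 0,"wz": -10,"fingers": 0.5},
  ],
)

```text
time: 17.32
tcp_pos: [600.7, 343.1, 331.5]
tcp_rot: [0.375, 0.927, 0.003, 0.003]
ft_force: [-0.3, -0.5, 0.1]
width: 0.499
```

Request:
servo_tool(
  moves=[
    {"x": 0,"y": 0,"z": 0,"wx": 0,"wy": 0,"wz": -10.2,"fingers": 0.5},
    {"x": 0,"y": 0,"z": 0,"wx": 0,"wy": 0,"wz": -10.2,"fingers": 0.5},
    {"x": 0,"y": 0,"z": 0,"wx": 0,"wy": 0,"wz": -10.2,"fingers": 0.5},
    {"x": 0,"y": 0,"z": 0,"wx": 0,"wy": 0,"wz": -10.2,"fingers": 0.5},
    {"x": 0,"y": 0,"z": 0,"wx": 0,"wy": 0,"wz": -10.2,"fingers": 0.5},
  ],
)

```text
time: 17.95
tcp_pos: [598.9, 342.3, 326.7]
tcp_rot: [-0.061, 0.998, -0.0, -0.0]
ft_force: [0.1, -0.7, -1.0]
width: 0.501
```

Request:
servo_tool(
  moves=[
    {"x": 0.0085,"y": -0.0395,"z": 0,"wx": 0,"wy": 0,"wz": 0,"fingers": 0.5},
    {"x": 0.0085,"y": -0.0395,"z": 0,"wx": 0,"wy": 0,"wz": 0,"fingers": 0.5},
    {"x": 0.0085,"y": -0.0395,"z": 0,"wx": 0,"wy": 0,"wz": 0,"fingers": 0.5},
    {"x": 0.0085,"y": -0.0395,"z": 0,"wx": 0,"wy": 0,"wz": 0,"fingers": 0.5},
    {"x": 0.0085,"y": -0.0395,"z": 0,"wx": 0,"wy": 0,"wz": 0,"fingers": 0.5},
  ],
)

```text
time: 18.58
tcp_pos: [579.4, 140.0, 326.9]
tcp_rot: [-0.058, 0.998, -0.0, 0.0]
ft_force: [0.5, -1.0, -0.5]
width: 0.502
```

Request:
servo_tool(
  moves=[
    {"x": 0.0085,"y": -0.0395,"z": 0,"wx": 0,"wy": 0,"wz": 0,"fingers": 0.5},
    {"x": 0.0085,"y": -0.0395,"z": 0,"wx": 0,"wy": 0,"wz": 0,"fingers": 0.5},
    {"x": 0.0085,"y": -0.0395,"z": 0,"wx": 0,"wy": 0,"wz": 0,"fingers": 0.5},
    {"x": 0.0085,"y": -0.0395,"z": 0,"wx": 0,"wy": 0,"wz": 0,"fingers": 0.5},
    {"x": 0.0085,"y": -0.0395,"z": 0,"wx": 0,"wy": 0,"wz": 0,"fingers": 0.5},
  ],
)

```text
time: 19.2
tcp_pos: [560.1, -61.2, 327.0]
tcp_rot: [-0.058, 0.998, -0.0, 0.0]
ft_force: [0.4, -0.5, -0.5]
width: 0.5
```

Request:
servo_tool(
  moves=[
    {"x": 0,"y": 0,"z": 0,"wx": 0,"wy": 0,"wz": 0,"fingers": 0.5},
    {"x": 0,"y": 0,"z": 0,"wx": 0,"wy": 0,"wz": 0,"fingers": 0.5},
  ],
)

```text
time: 19.45
tcp_pos: [560.3, -59.6, 326.9]
tcp_rot: [-0.058, 0.998, 0.0, 0.0]
ft_force: [1.2, -0.6, 0.2]
width: 0.496
```

```bash
python3 look.py w7
cat > jug.py <<'E'
import sys
from look import *
from scipy.optimize import least_squares
t=sys.argv[1]; b=float(sys.argv[2]) if len(sys.argv)>2 else 25
im,d,C=load(t);X=cloud(d,*C);h,s,v=cv2.split(cv2.cvtColor(im,cv2.COLOR_BGR2HSV));z=X[...,2]-b
m=(h>130)&(h<160)&(s>80)
p=X[m&(z>111)&(z<120)];f=least_squares(lambda q:np.hypot(p[:,0]-q[0],p[:,1]-q[1])-q[2],[*np.median(p[:,:2],0),41],loss="soft_l1",f_scale=2);print("rim",f.x.round(1),p[:,2].mean())
k=m&(z>88)&(z<108)&(np.hypot(X[...,0]-f.x[0],X[...,1]-f.x[1])>50);p=X[k];print("bar",len(p),p[:,:2].mean(0).round(1),"z",np.percentile(p[:,2],[5,50,95]).round(1),np.degrees(np.arctan2(*(p[:,:2].mean(0)-f.x[:2])[::-1])),cv2.minAreaRect(p[:,:2].astype(np.float32)))
q=X[(v>75)&(s<70)&(X[...,2]>38)&(X[...,2]<50)&(np.hypot(X[...,0]-578,X[...,1]+8)<30)]
if len(q):print("aer",len(q),cv2.minEnclosingCircle(q[:,:2].astype(np.float32)),q.mean(0))
cv2.imwrite(f'pics/{t}b.png',cv2.resize(im,(800,600),interpolation=cv2.INTER_CUBIC))
E
python3 jug.py w7
```

```text
w7 19.45 [560.3 -59.6 326.9] [-0.058  0.998  0.     0.   ] [-2.210e-01  1.340e-01 -1.900e-02  1.417e+00  1.000e-03 -3.370e-01] w 0.4955624414524159
rim [604.5 -75.6  40.4] 139.27070085643717
bar 374 [540.7 -85.1] z [122.4 129.2 130.5] -171.53481527452098 ((541.40625, -85.40328979492188), (28.272933959960938, 14.229485511779785), 9.084846496582031)
aer 247 ((579.0230712890625, -9.380074501037598), 12.343311309814453) [578.45326907  -9.92734261  44.57072021]
```

View pics/w7b.png

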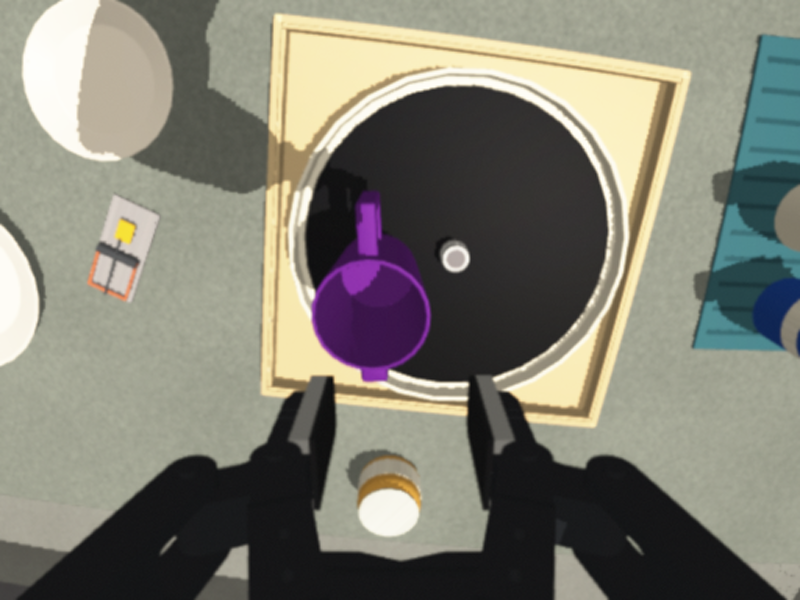

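Clear view: handle bar (369,222), aerator (455,256). Jug is at (604.5,−75.6) with handle at 188.7°, bar top z 129. Descending on the bar at y=62 → (543,−85).

Request:
servo_tool(
  moves=[
    {"x": 0,"y": 0,"z": 0,"wx": 0,"wy": 0,"wz": -2.1,"fingers": 0.5},
    {"x": 0.0207,"y": -0.0223,"z": 0.02,"wx": 0,"wy": 0,"wz": 0,"fingers": 0.5},
    {"x": 0,"y": 0,"z": 0.04,"wx": 0,"wy": 0,"wz": 0,"fingers": 0.5},
    {"x": 0,"y": 0,"z": 0.04,"wx": 0,"wy": 0,"wz": 0,"fingers": 0.5},
    {"x": 0,"y": 0,"z": 0.03,"wx": 0,"wy": 0,"wz": 0,"fingers": 0.5},
  ],
)

```text
time: 20.12
tcp_pos: [542.6, -84.0, 195.1]
tcp_rot: [-0.078, 0.997, 0.0, -0.001]
ft_force: [0.3, 0.2, 0.5]
width: 0.497
```

Request:
servo_tool(
  moves=[
    {"x": 0,"y": 0,"z": 0,"wx": 0,"wy": 0,"wz": 0,"fingers": 0.5},
    {"x": 0,"y": 0,"z": 0,"wx": 0,"wy": 0,"wz": 0,"fingers": 0.5},
  ],
)

```text
time: 20.38
tcp_pos: [544.2, -84.8, 198.1]
tcp_rot: [-0.077, 0.997, -0.0, 0.001]
ft_force: [-0.4, -0.0, 1.0]
width: 0.5
```

```bash
python3 look.py w8; python3 jug.py w8
```

```text
w8 20.375 [544.2 -84.8 198.1] [-0.077  0.997 -0.     0.001] [-0.272  0.17  -0.249  1.149 -0.    -0.426] w 0.5000173641881009
rim [604.3 -76.1  40.4] 139.02474860311474
bar 891 [539. -86.] z [119.  129.2 130.4] -171.36956562660706 ((541.1748657226562, -85.48538970947266), (28.424076080322266, 13.974403381347656), 8.484963417053223)
aer 462 ((579.258544921875, -9.526607513427734), 12.100117683410645) [578.23140722 -10.26615541  44.63749632]
```

Request:
servo_tool(
  moves=[
    {"x": 0,"y": 0,"z": 0.025,"wx": 0,"wy": 0,"wz": 0,"fingers": 0.5},
    {"x": 0,"y": 0,"z": 0.025,"wx": 0,"wy": 0,"wz": 0,"fingers": 0.5},
    {"x": 0,"y": 0,"z": 0.02,"wx": 0,"wy": 0,"wz": 0,"fingers": 0.5},
    {"x": 0,"y": 0,"z": 0.013,"wx": 0,"wy": 0,"wz": 0,"fingers": 0.5},
    {"x": 0,"y": 0,"z": 0,"wx": 0,"wy": 0,"wz": 0,"fingers": 0.5},
  ],
)

```text
time: 21.05
tcp_pos: [543.3, -85.0, 113.9]
tcp_rot: [-0.076, 0.997, 0.0, -0.0]
ft_force: [0.3, -0.1, -0.6]
width: 0.503
```

Request:
servo_tool(
  moves=[
    {"x": 0,"y": 0,"z": 0,"wx": 0,"wy": 0,"wz": 0,"fingers": 0},
    {"x": 0,"y": 0,"z": 0,"wx": 0,"wy": 0,"wz": 0,"fingers": 0},
    {"x": 0,"y": 0,"z": 0,"wx": 0,"wy": 0,"wz": 0,"fingers": 0},
    {"x": 0,"y": 0,"z": 0,"wx": 0,"wy": 0,"wz": 0,"fingers": 0},
    {"x": 0,"y": 0,"z": 0,"wx": 0,"wy": 0,"wz": 0,"fingers": 0},
  ],
  grip_force=45,
)

```text
time: 21.68
tcp_pos: [544.1, -85.4, 115.1]
tcp_rot: [-0.076, 0.997, -0.0, 0.001]
ft_force: [-1.3, 0.6, 6.2]
width: 0.154
```

Request:
servo_tool(
  moves=[
    {"x": 0,"y": 0,"z": 0,"wx": 0,"wy": 0,"wz": 0,"fingers": 0},
    {"x": 0,"y": 0,"z": -0.005,"wx": 0,"wy": 0,"wz": 0,"fingers": 0},
    {"x": 0,"y": 0,"z": -0.01,"wx": 0,"wy": 0,"wz": 0,"fingers": 0},
    {"x": 0,"y": 0,"z": -0.015,"wx": 0,"wy": 0,"wz": 0,"fingers": 0},
  ],
)

```text
time: 22.18
tcp_pos: [542.6, -84.9, 144.0]
tcp_rot: [-0.076, 0.997, 0.0, -0.001]
ft_force: [0.6, -0.2, -1.1]
width: 0.151
```

Jug held (13 mm). Carrying it to the near end of the mat.

Request:
servo_tool(
  moves=[
    {"x": 0,"y": 0,"z": -0.014,"wx": 0,"wy": 0,"wz": 0,"fingers": 0},
    {"x": 0,"y": 0,"z": -0.014,"wx": 0,"wy": 0,"wz": 0,"fingers": 0},
    {"x": 0.0032,"y": 0.0095,"z": 0,"wx": 0,"wy": 0,"wz": 0,"fingers": 0},
    {"x": 0.0065,"y": 0.0189,"z": 0,"wx": 0,"wy": 0,"wz": 0,"fingers": 0},
    {"x": 0.009,"y": 0.0265,"z": 0,"wx": 0,"wy": 0,"wz": 0,"fingers": 0},
  ],
)

```text
time: 22.8
tcp_pos: [514.9, -32.3, 171.0]
tcp_rot: [-0.076, 0.997, 0.0, -0.001]
ft_force: [-1.5, 0.6, -1.0]
width: 0.153
```

Request:
servo_tool(
  moves=[
    {"x": 0.0097,"y": 0.0284,"z": 0,"wx": 0,"wy": 0,"wz": 0,"fingers": 0},
    {"x": 0.0097,"y": 0.0284,"z": 0,"wx": 0,"wy": 0,"wz": 0,"fingers": 0},
    {"x": 0.0097,"y": 0.0284,"z": 0,"wx": 0,"wy": 0,"wz": 0,"fingers": 0},
    {"x": 0.0097,"y": 0.0284,"z": 0,"wx": 0,"wy": 0,"wz": 0,"fingers": 0},
    {"x": 0.0097,"y": 0.0284,"z": 0,"wx": 0,"wy": 0,"wz": 0,"fingers": 0},
  ],
)

```text
time: 23.42
tcp_pos: [444.3, 100.9, 170.8]
tcp_rot: [-0.077, 0.997, 0.0, -0.001]
ft_force: [0.6, 0.7, -0.6]
width: 0.153
```

Request:
servo_tool(
  moves=[
    {"x": 0.0097,"y": 0.0284,"z": 0,"wx": 0,"wy": 0,"wz": 0,"fingers": 0},
    {"x": 0.0097,"y": 0.0284,"z": 0,"wx": 0,"wy": 0,"wz": 0,"fingers": 0},
    {"x": 0.0097,"y": 0.0284,"z": 0,"wx": 0,"wy": 0,"wz": 0,"fingers": 0},
    {"x": 0.0097,"y": 0.0284,"z": 0,"wx": 0,"wy": 0,"wz": 0,"fingers": 0},
    {"x": 0.0097,"y": 0.0284,"z": 0,"wx": 0,"wy": 0,"wz": 0,"fingers": 0},
  ],
)

```text
time: 24.05
tcp_pos: [374.6, 233.2, 170.9]
tcp_rot: [-0.077, 0.997, -0.0, -0.001]
ft_force: [0.4, -0.9, -0.5]
width: 0.152
```

Request:
servo_tool(
  moves=[
    {"x": 0.0097,"y": 0.0284,"z": 0,"wx": 0,"wy": 0,"wz": 0,"fingers": 0},
    {"x": 0.0084,"y": 0.0246,"z": 0,"wx": 0,"wy": 0,"wz": 0,"fingers": 0},
    {"x": 0.0058,"y": 0.017,"z": 0,"wx": 0,"wy": 0,"wz": 0,"fingers": 0},
    {"x": 0.0039,"y": 0.0114,"z": 0,"wx": 0,"wy": 0,"wz": 0,"fingers": 0},
    {"x": 0.0018,"y": 0.0054,"z": 0.01,"wx": 0,"wy": 0,"wz": 0,"fingers": 0},
  ],
)

```text
time: 24.68
tcp_pos: [334.3, 314.3, 161.8]
tcp_rot: [-0.077, 0.997, 0.0, 0.0]
ft_force: [0.2, -1.1, -1.3]
width: 0.155
```

Request:
servo_tool(
  moves=[
    {"x": 0,"y": 0,"z": 0.022,"wx": 0,"wy": 0,"wz": 0,"fingers": 0},
    {"x": 0,"y": 0,"z": 0.022,"wx": 0,"wy": 0,"wz": 0,"fingers": 0},
    {"x": 0,"y": 0,"z": 0.014,"wx": 0,"wy": 0,"wz": 0,"fingers": 0},
    {"x": 0,"y": 0,"z": 0.006,"wx": 0,"wy": 0,"wz": 0,"fingers": 0},
    {"x": 0,"y": 0,"z": 0,"wx": 0,"wy": 0,"wz": 0,"fingers": 0},
  ],
)

```text
time: 25.3
tcp_pos: [334.7, 313.3, 97.6]
tcp_rot: [-0.076, 0.997, -0.0, -0.0]
ft_force: [0.0, 0.1, -1.1]
width: 0.149
```

Request:
servo_tool(
  moves=[
    {"x": 0,"y": 0,"z": 0.002,"wx": 0,"wy": 0,"wz": 0,"fingers": 0},
    {"x": 0,"y": 0,"z": 0.001,"wx": 0,"wy": 0,"wz": 0,"fingers": 0},
    {"x": 0,"y": 0,"z": 0,"wx": 0,"wy": 0,"wz": 0,"fingers": 0},
    {"x": 0,"y": 0,"z": 0,"wx": 0,"wy": 0,"wz": 0,"fingers": 0},
  ],
)

```text
time: 25.8
tcp_pos: [335.2, 313.8, 95.2]
tcp_rot: [-0.076, 0.997, 0.0, 0.0]
ft_force: [-0.8, 0.7, 0.3]
width: 0.15
```

```bash
python3 look.py w9; python3 jug.py w9 4.5;python3 -c "
from look import *
from rig import get_image
p,d=get_image('scene');cv2.imwrite('pics/s2.png',cv2.resize(p[120:330,180:480,::-1],None,fx=2.6,fy=2.6,interpolation=cv2.INTER_CUBIC))"
```

```text
w9 25.8 [335.2 313.8  95.2] [-0.076  0.997  0.     0.   ] [ 0.612  0.113 -0.559  0.898  0.     0.459] w 0.15025984440510176
rim [396.1 323.5  41.7] 118.96424197149696
bar 2198 [328.8 313. ] z [ 95.9 109.3 110.5] -171.1890580113944 ((331.5616149902344, 314.67889404296875), (29.809206008911133, 30.658018112182617), 46.64179229736328)
```

View pics/s2.png

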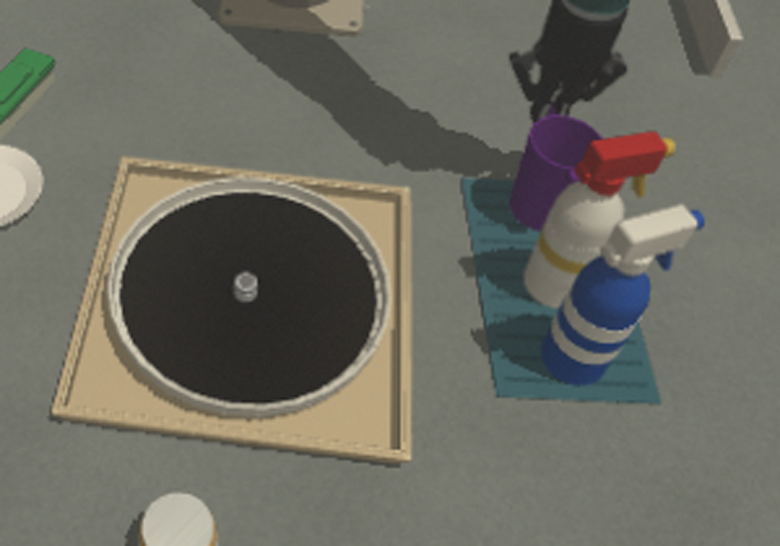

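The scene view shows all three standing on the mat at (560,170), (580,240) and (600,320), with the aerator alone at (246,286). The bar top dropped 19.9 mm, so the jug is seated. Releasing and going over the aerator.

Request:
servo_tool(
  moves=[
    {"x": 0,"y": 0,"z": 0,"wx": 0,"wy": 0,"wz": 0,"fingers": 0.5},
    {"x": 0,"y": 0,"z": 0,"wx": 0,"wy": 0,"wz": 0,"fingers": 0.5},
    {"x": 0,"y": 0,"z": 0,"wx": 0,"wy": 0,"wz": 0,"fingers": 0.5},
    {"x": 0,"y": 0,"z": 0,"wx": 0,"wy": 0,"wz": 0,"fingers": 0.5},
    {"x": 0,"y": 0,"z": 0,"wx": 0,"wy": 0,"wz": 0,"fingers": 0.5},
  ],
)

```text
time: 26.52
tcp_pos: [334.8, 313.6, 94.8]
tcp_rot: [-0.076, 0.997, -0.0, -0.0]
ft_force: [-0.5, 0.8, 0.2]
width: 0.494
```

Request:
servo_tool(
  moves=[
    {"x": 0,"y": 0,"z": -0.02,"wx": 0,"wy": 0,"wz": 0,"fingers": 0.55},
    {"x": 0,"y": 0,"z": -0.035,"wx": 0,"wy": 0,"wz": 0,"fingers": 0.55},
    {"x": 0,"y": 0,"z": -0.035,"wx": 0,"wy": 0,"wz": 0,"fingers": 0.55},
    {"x": 0,"y": 0,"z": -0.035,"wx": 0,"wy": 0,"wz": 0,"fingers": 0.55},
    {"x": -0.0192,"y": -0.0357,"z": 0,"wx": 0,"wy": 0,"wz": 0,"fingers": 0.55},
  ],
)

```text
time: 27.15
tcp_pos: [360.9, 283.3, 223.3]
tcp_rot: [-0.079, 0.997, 0.002, 0.003]
ft_force: [1.0, -0.2, 0.2]
width: 0.555
```

Request:
servo_tool(
  moves=[
    {"x": -0.0192,"y": -0.0357,"z": 0,"wx": 0,"wy": 0,"wz": 0,"fingers": 0.55},
    {"x": -0.0192,"y": -0.0357,"z": 0,"wx": 0,"wy": 0,"wz": 0,"fingers": 0.55},
    {"x": -0.0192,"y": -0.0357,"z": 0,"wx": 0,"wy": 0,"wz": 0,"fingers": 0.55},
    {"x": -0.0192,"y": -0.0357,"z": 0,"wx": 0,"wy": 0,"wz": 0,"fingers": 0.55},
    {"x": -0.0192,"y": -0.0357,"z": 0,"wx": 0,"wy": 0,"wz": 0,"fingers": 0.55},
  ],
)

```text
time: 27.78
tcp_pos: [481.9, 118.2, 219.8]
tcp_rot: [-0.076, 0.997, 0.0, 0.0]
ft_force: [-0.7, 0.2, 0.4]
width: 0.548
```

Request:
servo_tool(
  moves=[
    {"x": -0.0192,"y": -0.0357,"z": 0,"wx": 0,"wy": 0,"wz": 0,"fingers": 0.55},
    {"x": -0.0192,"y": -0.0357,"z": 0.02,"wx": 0,"wy": 0,"wz": 0,"fingers": 0.55},
    {"x": -0.0192,"y": -0.0357,"z": 0.04,"wx": 0,"wy": 0,"wz": 0,"fingers": 0.55},
    {"x": -0.0191,"y": -0.0357,"z": 0.04,"wx": 0,"wy": 0,"wz": 0,"fingers": 0.55},
    {"x": 0,"y": 0,"z": 0.02,"wx": 0,"wy": 0,"wz": 0,"fingers": 0.55},
  ],
)

```text
time: 28.4
tcp_pos: [579.4, -12.3, 97.3]
tcp_rot: [-0.075, 0.997, -0.0, -0.001]
ft_force: [-0.7, 0.5, 0.6]
width: 0.554
```

Request:
servo_tool(
  moves=[
    {"x": 0,"y": 0,"z": 0,"wx": 0,"wy": 0,"wz": 0,"fingers": 0.55},
    {"x": 0,"y": 0,"z": 0,"wx": 0,"wy": 0,"wz": 0,"fingers": 0.55},
  ],
)

```text
time: 28.65
tcp_pos: [579.2, -9.9, 100.7]
tcp_rot: [-0.077, 0.997, -0.0, 0.001]
ft_force: [0.1, -0.3, 0.6]
width: 0.55
```

```bash
python3 look.py w10; python3 -c "
from look import *
im,d,C=load('w10');X=cloud(d,*C);h,s,v=cv2.split(cv2.cvtColor(im,cv2.COLOR_BGR2HSV))
m=(v>60)&(s<80)&(X[...,2]>36)&(X[...,2]<50)&(np.hypot(X[...,0]-579,X[...,1]+10)<35)
q=X[m];print(len(q),cv2.minEnclosingCircle(q[:,:2].astype(np.float32)),q.mean(0),np.percentile(q[:,2],[5,50,95]),np.argwhere(m).mean(0))
cv2.imwrite('pics/w10b.png',cv2.resize(im,(640,480)))"
```

```text
w10 28.65 [579.2  -9.9 100.7] [-0.077  0.997 -0.     0.001] [-0.129  0.304 -0.301  0.965  0.    -0.282] w 0.5500774586382429
1091 ((579.5191650390625, -9.68353271484375), 12.350174903869629) [577.61925785  -9.88246622  44.15928388] [37.59420124 45.01781287 46.30164748] [213.57286893 256.48029331]
```

View pics/w10b.png

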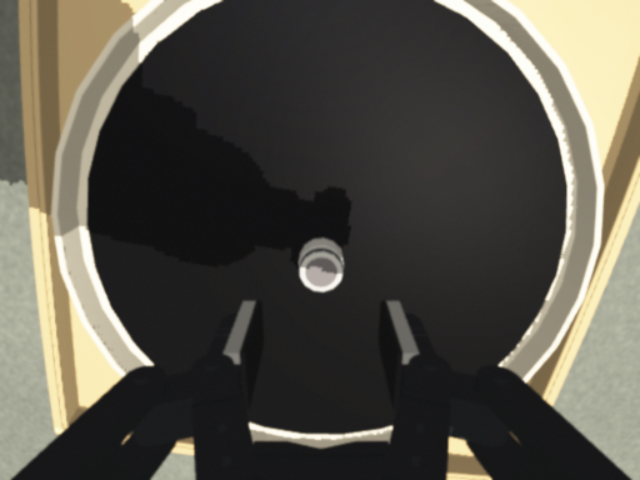

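Aerator at (321,266) px, world (579.5,−9.7), 0.4 mm off the tool axis. Descending.

Request:
servo_tool(
  moves=[
    {"x": 0,"y": 0,"z": 0.025,"wx": 0,"wy": 0,"wz": 0,"fingers": 0.55},
    {"x": 0,"y": 0,"z": 0.02,"wx": 0,"wy": 0,"wz": 0,"fingers": 0.55},
    {"x": 0,"y": 0,"z": 0.014,"wx": 0,"wy": 0,"wz": 0,"fingers": 0.55},
    {"x": 0,"y": 0,"z": 0.005,"wx": 0,"wy": 0,"wz": 0,"fingers": 0.55},
    {"x": 0,"y": 0,"z": 0,"wx": 0,"wy": 0,"wz": 0,"fingers": 0.55},
  ],
)

```text
time: 29.32
tcp_pos: [579.1, -10.0, 36.2]
tcp_rot: [-0.076, 0.997, -0.0, 0.0]
ft_force: [-0.2, -0.0, 1.0]
width: 0.553
```

Request:
servo_tool(
  moves=[
    {"x": 0,"y": 0,"z": 0,"wx": 0,"wy": 0,"wz": 0,"fingers": 0},
    {"x": 0,"y": 0,"z": 0,"wx": 0,"wy": 0,"wz": 0,"fingers": 0},
    {"x": 0,"y": 0,"z": 0,"wx": 0,"wy": 0,"wz": 0,"fingers": 0},
    {"x": 0,"y": 0,"z": 0,"wx": 0,"wy": 0,"wz": 0,"fingers": 0},
  ],
  grip_force=30,
)

```text
time: 29.82
tcp_pos: [579.7, -10.2, 36.8]
tcp_rot: [-0.076, 0.997, -0.0, 0.001]
ft_force: [-1.9, -0.5, 5.7]
width: 0.269
```

Request:
servo_tool(
  moves=[
    {"x": 0,"y": 0,"z": 0,"wx": 0,"wy": 0,"wz": 0,"fingers": 0},
    {"x": 0,"y": 0,"z": -0.005,"wx": 0,"wy": 0,"wz": 0,"fingers": 0},
    {"x": 0,"y": 0,"z": -0.015,"wx": 0,"wy": 0,"wz": 0,"fingers": 0},
    {"x": 0,"y": 0,"z": -0.03,"wx": 0,"wy": 0,"wz": 0,"fingers": 0},
    {"x": 0,"y": 0,"z": -0.03,"wx": 0,"wy": 0,"wz": 0,"fingers": 0},
  ],
)

```text
time: 30.45
tcp_pos: [578.6, -10.1, 117.1]
tcp_rot: [-0.076, 0.997, 0.0, -0.0]
ft_force: [0.4, 1.1, 0.2]
width: 0.272
```

```bash
python3 look.py w11
python3 - <<'E'
from look import *
from rig import get_image
im,d,C=load('w11');a=cv2.resize(im[170:330,170:345],None,fx=2.28,fy=3)
p,ds=get_image('scene');st=np.load('pics/w11.npz');u=proj(st['tcp_pos'],*cam('scene'))[0].astype(int);print(u)
b=p[u[1]-45:u[1]+45,u[0]-45:u[0]+45,::-1]
cv2.imwrite('pics/w11c.png',np.hstack([cv2.resize(im[170:330,170:345],(400,366)),cv2.resize(b,(366,366),interpolation=cv2.INTER_CUBIC)]))
E
```

```text
w11 30.45 [578.6 -10.1 117.1] [-0.076  0.997  0.    -0.   ] [-0.129  0.287 -0.285  0.999 -0.    -0.282] w 0.2717947886628996
[275 209]
```

View pics/w11c.png

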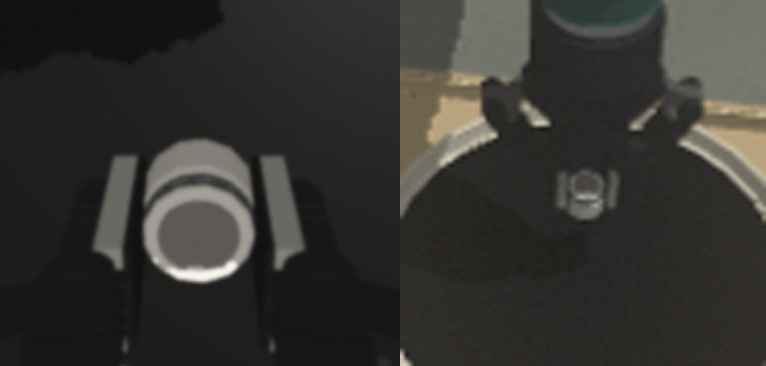

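The aerator is held upright between the pads. Moving over the saucer and measuring it from there.

Request:
servo_tool(
  moves=[
    {"x": 0.008,"y": -0.015,"z": -0.02,"wx": 0,"wy": 0,"wz": 0,"fingers": 0},
    {"x": 0.0161,"y": -0.0302,"z": -0.015,"wx": 0,"wy": 0,"wz": 0,"fingers": 0},
    {"x": 0.0161,"y": -0.0302,"z": 0,"wx": 0,"wy": 0,"wz": 0,"fingers": 0},
    {"x": 0.0161,"y": -0.0302,"z": 0,"wx": 0,"wy": 0,"wz": 0,"fingers": 0},
    {"x": 0.0161,"y": -0.0302,"z": 0,"wx": 0,"wy": 0,"wz": 0,"fingers": 0},
  ],
)

```text
time: 31.18
tcp_pos: [527.1, -156.1, 150.3]
tcp_rot: [-0.076, 0.997, 0.0, -0.0]
ft_force: [0.4, 0.5, -0.6]
width: 0.269
```

Request:
servo_tool(
  moves=[
    {"x": 0.0161,"y": -0.0302,"z": 0,"wx": 0,"wy": 0,"wz": 0,"fingers": 0},
    {"x": 0.0161,"y": -0.0302,"z": 0,"wx": 0,"wy": 0,"wz": 0,"fingers": 0},
    {"x": 0.0161,"y": -0.0302,"z": 0,"wx": 0,"wy": 0,"wz": 0,"fingers": 0},
    {"x": 0.0161,"y": -0.0302,"z": 0,"wx": 0,"wy": 0,"wz": 0,"fingers": 0},
    {"x": 0.0161,"y": -0.0302,"z": 0,"wx": 0,"wy": 0,"wz": 0,"fingers": 0},
  ],
)

```text
time: 31.8
tcp_pos: [470.5, -317.5, 150.2]
tcp_rot: [-0.076, 0.997, 0.0, -0.0]
ft_force: [0.9, -0.3, -0.5]
width: 0.276
```

Request:
servo_tool(
  moves=[
    {"x": 0.008,"y": -0.015,"z": 0,"wx": 0,"wy": 0,"wz": 0,"fingers": 0},
    {"x": 0,"y": 0,"z": 0,"wx": 0,"wy": 0,"wz": 0,"fingers": 0},
    {"x": 0,"y": 0,"z": 0,"wx": 0,"wy": 0,"wz": 0,"fingers": 0},
  ],
)

```text
time: 32.17
tcp_pos: [465.8, -331.8, 150.5]
tcp_rot: [-0.077, 0.997, 0.001, -0.0]
ft_force: [0.1, -0.3, 0.0]
width: 0.267
```

```bash
python3 look.py w12
python3 - <<'E'
from look import *
from scipy.optimize import least_squares
im,d,C=load('w12');X=cloud(d,*C);s=cv2.cvtColor(im,cv2.COLOR_BGR2HSV)[...,1];z=X[...,2]
m=(d>0)&(np.hypot(X[...,0]-465,X[...,1]+333)<85)&(z>9)&(z<25)&(s<70);p=X[m]
# outer edge per bearing
f=[465,-333]
for _ in range(4):
    a=np.degrees(np.arctan2(p[:,1]-f[1],p[:,0]-f[0]))//6;r=np.hypot(p[:,0]-f[0],p[:,1]-f[1])
    e=np.array([p[a==k][np.argmax(r[a==k])] for k in np.unique(a) if (a==k).sum()>3])
    q=least_squares(lambda q:np.hypot(e[:,0]-q[0],e[:,1]-q[1])-q[2],[*f,68],loss="soft_l1",f_scale=2).x;f=q[:2]
print(len(e),q.round(1)); fl=X[(np.hypot(X[...,0]-f[0],X[...,1]-f[1])<38)&(z<14)&(z>0)&(s<70)];print("floor z",np.percentile(fl[:,2],[5,50,95]),len(fl),"rim",np.percentile(p[:,2],97))
cv2.imwrite('pics/w12b.png',cv2.resize(im,(640,480)))
E
```

```text
w12 32.175 [ 465.8 -331.8  150.5] [-0.077  0.997  0.001 -0.   ] [-7.320e-01  2.460e-01 -2.620e-01  1.064e+00  1.000e-03 -8.860e-01] w 0.26735177009593303
60 [ 464.4 -333.    66.8]
floor z [4.83149464 5.9458768  7.05509002] 5154 rim 17.6141538347521
```

View pics/w12b.png

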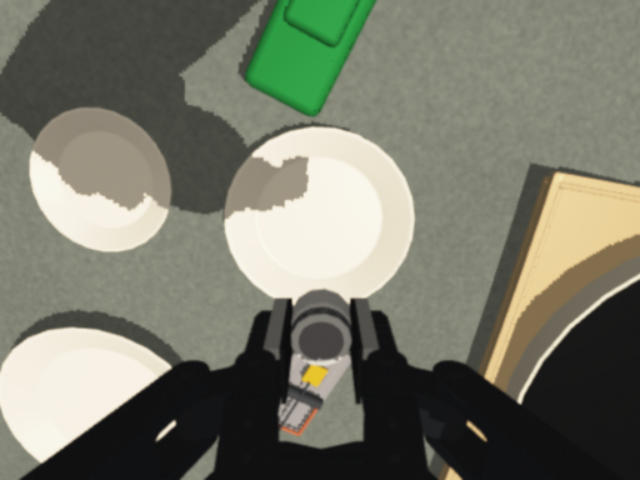

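The saucer centre is (464.4,−333) with radius 67, the middle one, floor z 5.9, and the trap and brush are clear of it. Lowering.

Request:
servo_tool(
  moves=[
    {"x": 0.0016,"y": -0.001,"z": 0.03,"wx": 0,"wy": 0,"wz": 0,"fingers": 0},
    {"x": 0,"y": 0,"z": 0.035,"wx": 0,"wy": 0,"wz": 0,"fingers": 0},
    {"x": 0,"y": 0,"z": 0.03,"wx": 0,"wy": 0,"wz": 0,"fingers": 0},
    {"x": 0,"y": 0,"z": 0.02,"wx": 0,"wy": 0,"wz": 0,"fingers": 0},
    {"x": 0,"y": 0,"z": 0.01,"wx": 0,"wy": 0,"wz": 0,"fingers": 0},
  ],
)

```text
time: 32.85
tcp_pos: [464.0, -332.4, 24.5]
tcp_rot: [-0.077, 0.997, 0.001, -0.001]
ft_force: [-0.2, -0.1, -1.0]
width: 0.268
```

Request:
servo_tool(
  moves=[
    {"x": 0,"y": 0,"z": 0.004,"wx": 0,"wy": 0,"wz": 0,"fingers": 0},
    {"x": 0,"y": 0,"z": 0.002,"wx": 0,"wy": 0,"wz": 0,"fingers": 0},
    {"x": 0,"y": 0,"z": 0,"wx": 0,"wy": 0,"wz": 0,"fingers": 0},
    {"x": 0,"y": 0,"z": 0,"wx": 0,"wy": 0,"wz": 0,"fingers": 0},
  ],
)

```text
time: 33.35
tcp_pos: [464.8, -334.5, 20.5]
tcp_rot: [-0.076, 0.997, -0.0, 0.0]
ft_force: [-0.7, -0.8, 0.6]
width: 0.269
```

Request:
servo_tool(
  moves=[
    {"x": 0,"y": 0,"z": 0.0015,"wx": 0,"wy": 0,"wz": 0,"fingers": 0},
    {"x": 0,"y": 0,"z": 0.001,"wx": 0,"wy": 0,"wz": 0,"fingers": 0},
    {"x": 0,"y": 0,"z": 0,"wx": 0,"wy": 0,"wz": 0,"fingers": 0},
  ],
)

```text
time: 33.72
tcp_pos: [464.4, -334.3, 17.8]
tcp_rot: [-0.076, 0.997, -0.0, 0.0]
ft_force: [-1.1, -0.3, 4.5]
width: 0.268
```

Contact with the floor. Release, rise and check.

Request:
servo_tool(
  moves=[
    {"x": 0,"y": 0,"z": 0,"wx": 0,"wy": 0,"wz": 0,"fingers": 0.45},
    {"x": 0,"y": 0,"z": 0,"wx": 0,"wy": 0,"wz": 0,"fingers": 0.45},
    {"x": 0,"y": 0,"z": 0,"wx": 0,"wy": 0,"wz": 0,"fingers": 0.45},
    {"x": 0,"y": 0,"z": 0,"wx": 0,"wy": 0,"wz": 0,"fingers": 0.45},
    {"x": 0,"y": 0,"z": -0.01,"wx": 0,"wy": 0,"wz": 0,"fingers": 0.45},
  ],
)

```text
time: 34.35
tcp_pos: [463.6, -333.4, 26.8]
tcp_rot: [-0.076, 0.997, 0.001, -0.001]
ft_force: [-0.5, -0.5, -0.2]
width: 0.455
```

Request:
servo_tool(
  moves=[
    {"x": 0,"y": 0,"z": -0.03,"wx": 0,"wy": 0,"wz": 0,"fingers": 0.45},
    {"x": 0,"y": 0,"z": -0.04,"wx": 0,"wy": 0,"wz": 0,"fingers": 0.5},
    {"x": 0,"y": 0,"z": -0.04,"wx": 0,"wy": 0,"wz": 0,"fingers": 0.5},
    {"x": 0,"y": 0,"z": -0.04,"wx": 0,"wy": 0,"wz": 0,"fingers": 0.5},
    {"x": 0,"y": 0,"z": -0.04,"wx": 0,"wy": 0,"wz": 0,"fingers": 0.5},
  ],
)

```text
time: 34.98
tcp_pos: [464.2, -334.0, 219.5]
tcp_rot: [-0.076, 0.997, -0.0, 0.0]
ft_force: [-0.6, -0.6, -0.6]
width: 0.498
```

```bash
python3 look.py w13; python3 -c "
from look import *
im,d,C=load('w13');X=cloud(d,*C);s=cv2.cvtColor(im,cv2.COLOR_BGR2HSV)[...,1];z=X[...,2]
q=X[(d>0)&(z>19)&(z<40)&(np.hypot(X[...,0]-464,X[...,1]+333)<35)];print(len(q),cv2.minEnclosingCircle(q[:,:2].astype(np.float32)),np.percentile(q[:,2],[5,50,95]))
cv2.imwrite('pics/w13b.png',cv2.resize(im,(640,480)))"
```

```text
w13 34.975 [ 464.2 -334.   219.5] [-0.076  0.997 -0.     0.   ] [-0.737  0.194 -0.174  1.202 -0.    -0.89 ] w 0.49773863611430047
391 ((464.14593505859375, -334.21038818359375), 12.111940383911133) [22.04042126 26.09490495 27.39172062]
```

View pics/w13b.png

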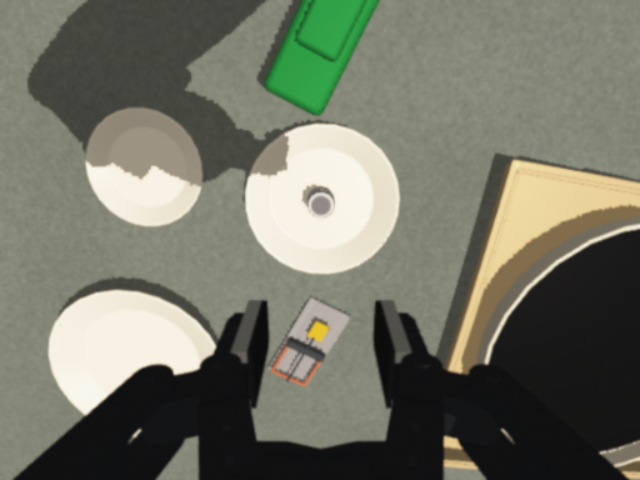

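The aerator stands flat at (464.1,−334.2) with its top at z 26, and the trap and brush are untouched. Back to the jug on the mat.

Request:
servo_tool(
  moves=[
    {"x": 0.002,"y": 0.022,"z": 0,"wx": 0,"wy": 0,"wz": 0,"fingers": 0.5},
    {"x": 0.002,"y": 0.044,"z": 0,"wx": 0,"wy": 0,"wz": 0,"fingers": 0.5},
    {"x": 0.002,"y": 0.044,"z": 0,"wx": 0,"wy": 0,"wz": 0,"fingers": 0.5},
    {"x": 0.002,"y": 0.044,"z": 0,"wx": 0,"wy": 0,"wz": 0,"fingers": 0.5},
    {"x": 0.002,"y": 0.044,"z": 0,"wx": 0,"wy": 0,"wz": 0,"fingers": 0.5},
  ],
)

```text
time: 35.65
tcp_pos: [422.1, -137.2, 216.0]
tcp_rot: [-0.076, 0.997, 0.001, -0.001]
ft_force: [1.0, 0.3, -0.6]
width: 0.501
```

Request:
servo_tool(
  moves=[
    {"x": 0.002,"y": 0.044,"z": 0,"wx": 0,"wy": 0,"wz": 0,"fingers": 0.5},
    {"x": 0.002,"y": 0.044,"z": 0,"wx": 0,"wy": 0,"wz": 0,"fingers": 0.5},
    {"x": 0.002,"y": 0.044,"z": 0,"wx": 0,"wy": 0,"wz": 0,"fingers": 0.5},
    {"x": 0.002,"y": 0.044,"z": 0,"wx": 0,"wy": 0,"wz": 0,"fingers": 0.5},
    {"x": 0.002,"y": 0.044,"z": 0,"wx": 0,"wy": 0,"wz": 0,"fingers": 0.5},
  ],
)

```text
time: 36.28
tcp_pos: [378.3, 77.7, 216.1]
tcp_rot: [-0.076, 0.997, 0.0, -0.001]
ft_force: [0.6, 0.3, -0.0]
width: 0.502
```

Request:
servo_tool(
  moves=[
    {"x": 0.002,"y": 0.044,"z": 0,"wx": 0,"wy": 0,"wz": 0,"fingers": 0.5},
    {"x": 0.002,"y": 0.044,"z": 0,"wx": 0,"wy": 0,"wz": 0,"fingers": 0.5},
    {"x": 0.002,"y": 0.044,"z": 0,"wx": 0,"wy": 0,"wz": 0,"fingers": 0.5},
    {"x": 0.002,"y": 0.044,"z": 0,"wx": 0,"wy": 0,"wz": 0,"fingers": 0.5},
    {"x": 0.001,"y": 0.022,"z": 0,"wx": 0,"wy": 0,"wz": 0,"fingers": 0.5},
  ],
)

```text
time: 36.9
tcp_pos: [339.1, 271.5, 216.1]
tcp_rot: [-0.078, 0.997, -0.0, -0.001]
ft_force: [0.5, -0.4, 0.3]
width: 0.5
```

Request:
servo_tool(
  moves=[
    {"x": 0,"y": 0,"z": 0,"wx": 0,"wy": 0,"wz": 0,"fingers": 0.5},
    {"x": 0,"y": 0,"z": 0,"wx": 0,"wy": 0,"wz": 0,"fingers": 0.5},
    {"x": 0,"y": 0,"z": 0,"wx": 0,"wy": 0,"wz": 0,"fingers": 0.5},
  ],
)

```text
time: 37.28
tcp_pos: [341.5, 269.4, 217.0]
tcp_rot: [-0.076, 0.997, -0.0, -0.0]
ft_force: [0.1, 0.0, -0.2]
width: 0.498
```

```bash
python3 look.py w14; python3 jug.py w14 5
```

```text
w14 37.275 [341.5 269.4 217. ] [-0.076  0.997 -0.    -0.   ] [ 0.519 -0.05  -0.444  1.178 -0.     0.367] w 0.49786583805894613
rim [394.9 323.   40.1] 119.2517188590357
bar 680 [330.5 312.5] z [ 98.4 109.1 110.3] -170.80031724142046 ((380.9761962890625, 320.1046447753906), (127.44657897949219, 14.554892539978027), 7.578128814697266)
```

Jug unmoved. Finishing the approach and gripping its handle as before.

Request:
servo_tool(
  moves=[
    {"x": 0,"y": 0.0224,"z": 0,"wx": 0,"wy": 0,"wz": 0,"fingers": 0.5},
    {"x": 0,"y": 0.0224,"z": 0.02,"wx": 0,"wy": 0,"wz": 0,"fingers": 0.5},
    {"x": 0,"y": 0,"z": 0.03,"wx": 0,"wy": 0,"wz": 0,"fingers": 0.5},
    {"x": 0,"y": 0,"z": 0.03,"wx": 0,"wy": 0,"wz": 0,"fingers": 0.5},
    {"x": 0,"y": 0,"z": 0.02,"wx": 0,"wy": 0,"wz": 0,"fingers": 0.5},
  ],
)

```text
time: 37.95
tcp_pos: [334.7, 313.5, 115.9]
tcp_rot: [-0.076, 0.997, -0.0, -0.001]
ft_force: [-0.4, 0.1, -0.0]
width: 0.498
```

Request:
servo_tool(
  moves=[
    {"x": 0,"y": 0,"z": 0.015,"wx": 0,"wy": 0,"wz": 0,"fingers": 0.5},
    {"x": 0,"y": 0,"z": 0.006,"wx": 0,"wy": 0,"wz": 0,"fingers": 0.5},
    {"x": 0,"y": 0,"z": 0,"wx": 0,"wy": 0,"wz": 0,"fingers": 0.5},
    {"x": 0,"y": 0,"z": 0,"wx": 0,"wy": 0,"wz": 0,"fingers": 0.5},
  ],
)

```text
time: 38.45
tcp_pos: [335.8, 315.0, 97.1]
tcp_rot: [-0.076, 0.997, 0.0, 0.001]
ft_force: [0.9, -0.3, -0.1]
width: 0.502
```

Request:
servo_tool(
  moves=[
    {"x": 0.0005,"y": -0.0008,"z": 0.002,"wx": 0,"wy": 0,"wz": 0,"fingers": 0.5},
    {"x": 0,"y": 0,"z": 0,"wx": 0,"wy": 0,"wz": 0,"fingers": 0},
    {"x": 0,"y": 0,"z": 0,"wx": 0,"wy": 0,"wz": 0,"fingers": 0},
    {"x": 0,"y": 0,"z": 0,"wx": 0,"wy": 0,"wz": 0,"fingers": 0},
    {"x": 0,"y": 0,"z": 0,"wx": 0,"wy": 0,"wz": 0,"fingers": 0},
  ],
  grip_force=45,
)

```text
time: 39.08
tcp_pos: [334.6, 313.8, 94.6]
tcp_rot: [-0.076, 0.997, 0.0, -0.0]
ft_force: [-1.3, -0.0, 3.3]
width: 0.151
```

Request:
servo_tool(
  moves=[
    {"x": 0,"y": 0,"z": 0,"wx": 0,"wy": 0,"wz": 0,"fingers": 0},
    {"x": 0,"y": 0,"z": 0,"wx": 0,"wy": 0,"wz": 0,"fingers": 0},
    {"x": 0,"y": 0,"z": -0.01,"wx": 0,"wy": 0,"wz": 0,"fingers": 0},
    {"x": 0,"y": 0,"z": -0.02,"wx": 0,"wy": 0,"wz": 0,"fingers": 0},
    {"x": 0,"y": 0,"z": -0.025,"wx": 0,"wy": 0,"wz": 0,"fingers": 0},
  ],
)

```text
time: 39.7
tcp_pos: [334.2, 313.3, 149.4]
tcp_rot: [-0.076, 0.997, -0.0, -0.001]
ft_force: [-0.2, 1.0, -0.5]
width: 0.153
```

Request:
servo_tool(
  moves=[
    {"x": 0,"y": 0,"z": -0.02,"wx": 0,"wy": 0,"wz": 0,"fingers": 0},
    {"x": -0.0032,"y": -0.0095,"z": 0,"wx": 0,"wy": 0,"wz": 0,"fingers": 0},
    {"x": -0.0065,"y": -0.0189,"z": 0,"wx": 0,"wy": 0,"wz": 0,"fingers": 0},
    {"x": -0.009,"y": -0.0265,"z": 0,"wx": 0,"wy": 0,"wz": 0,"fingers": 0},
    {"x": -0.0097,"y": -0.0284,"z": 0,"wx": 0,"wy": 0,"wz": 0,"fingers": 0},
  ],
)

```text
time: 40.33
tcp_pos: [375.1, 234.2, 168.0]
tcp_rot: [-0.077, 0.997, -0.001, -0.001]
ft_force: [-0.5, -1.1, -0.6]
width: 0.158
```

Request:
servo_tool(
  moves=[
    {"x": -0.0097,"y": -0.0284,"z": 0,"wx": 0,"wy": 0,"wz": 0,"fingers": 0},
    {"x": -0.0097,"y": -0.0284,"z": 0,"wx": 0,"wy": 0,"wz": 0,"fingers": 0},
    {"x": -0.0097,"y": -0.0284,"z": 0,"wx": 0,"wy": 0,"wz": 0,"fingers": 0},
    {"x": -0.0097,"y": -0.0284,"z": 0,"wx": 0,"wy": 0,"wz": 0,"fingers": 0},
    {"x": -0.0097,"y": -0.0284,"z": 0,"wx": 0,"wy": 0,"wz": 0,"fingers": 0},
  ],
)

```text
time: 40.95
tcp_pos: [444.5, 101.1, 168.0]
tcp_rot: [-0.076, 0.997, -0.0, -0.001]
ft_force: [1.0, 0.2, -1.2]
width: 0.154
```

Request:
servo_tool(
  moves=[
    {"x": -0.0097,"y": -0.0284,"z": 0,"wx": 0,"wy": 0,"wz": 0,"fingers": 0},
    {"x": -0.0097,"y": -0.0284,"z": 0,"wx": 0,"wy": 0,"wz": 0,"fingers": 0},
    {"x": -0.0097,"y": -0.0284,"z": 0,"wx": 0,"wy": 0,"wz": 0,"fingers": 0},
    {"x": -0.0097,"y": -0.0284,"z": 0,"wx": 0,"wy": 0,"wz": 0,"fingers": 0},
    {"x": -0.0097,"y": -0.0284,"z": 0,"wx": 0,"wy": 0,"wz": 0,"fingers": 0},
  ],
)

```text
time: 41.58
tcp_pos: [513.8, -31.7, 167.8]
tcp_rot: [-0.076, 0.997, 0.0, -0.001]
ft_force: [0.5, -0.1, -0.4]
width: 0.153
```

Request:
servo_tool(
  moves=[
    {"x": -0.0084,"y": -0.0246,"z": 0,"wx": 0,"wy": 0,"wz": 0,"fingers": 0},
    {"x": -0.0058,"y": -0.017,"z": 0,"wx": 0,"wy": 0,"wz": 0,"fingers": 0},
    {"x": -0.0039,"y": -0.0114,"z": 0,"wx": 0,"wy": 0,"wz": 0,"fingers": 0},
    {"x": -0.0018,"y": -0.0054,"z": 0,"wx": 0,"wy": 0,"wz": 0,"fingers": 0},
    {"x": 0,"y": 0,"z": 0,"wx": 0,"wy": 0,"wz": 0,"fingers": 0},
  ],
)

```text
time: 42.2
tcp_pos: [543.0, -84.8, 169.2]
tcp_rot: [-0.076, 0.997, 0.0, -0.0]
ft_force: [0.0, 0.5, -1.5]
width: 0.153
```

Request:
servo_tool(
  moves=[
    {"x": 0,"y": 0,"z": 0,"wx": 0,"wy": 0,"wz": 0,"fingers": 0},
    {"x": 0,"y": 0,"z": 0,"wx": 0,"wy": 0,"wz": 0,"fingers": 0},
  ],
)

```text
time: 42.45
tcp_pos: [542.9, -84.4, 169.4]
tcp_rot: [-0.077, 0.997, 0.0, -0.0]
ft_force: [-0.3, -0.2, -1.0]
width: 0.154
```

```bash
python3 look.py w15; python3 jug.py w15 81
```

```text
w15 42.45 [542.9 -84.4 169.4] [-0.077  0.997  0.    -0.   ] [-0.272  0.191 -0.288  1.092  0.    -0.425] w 0.15441709159306885
rim [589.7 -76.6  27.5] 194.2862661300909
bar 1359 [531. -86.] z [171.3 183.7 185. ] -170.95817268891503 ((533.0844116210938, -85.10931396484375), (14.944643020629883, 33.36360168457031), 8.200386047363281)
```

Request:
servo_tool(
  moves=[
    {"x": 0,"y": 0,"z": 0.015,"wx": 0,"wy": 0,"wz": 0,"fingers": 0},
    {"x": 0,"y": 0,"z": 0.018,"wx": 0,"wy": 0,"wz": 0,"fingers": 0},
    {"x": 0,"y": 0,"z": 0.012,"wx": 0,"wy": 0,"wz": 0,"fingers": 0},
    {"x": 0,"y": 0,"z": 0.006,"wx": 0,"wy": 0,"wz": 0,"fingers": 0},
    {"x": 0,"y": 0,"z": 0.002,"wx": 0,"wy": 0,"wz": 0,"fingers": 0},
  ],
)

```text
time: 43.12
tcp_pos: [542.8, -84.8, 115.6]
tcp_rot: [-0.076, 0.997, 0.0, -0.0]
ft_force: [0.3, -0.7, -0.6]
width: 0.154
```

Request:
servo_tool(
  moves=[
    {"x": 0,"y": 0,"z": 0.001,"wx": 0,"wy": 0,"wz": 0,"fingers": 0},
    {"x": 0,"y": 0,"z": 0,"wx": 0,"wy": 0,"wz": 0,"fingers": 0},
    {"x": 0,"y": 0,"z": 0,"wx": 0,"wy": 0,"wz": 0,"fingers": 0},
  ],
)

```text
time: 43.5
tcp_pos: [543.5, -85.0, 115.8]
tcp_rot: [-0.076, 0.997, -0.0, 0.0]
ft_force: [0.6, 0.1, -1.2]
width: 0.149
```

```bash
python3 look.py w16; python3 jug.py w16 25
```

```text
w16 43.5 [543.5 -85.  115.8] [-0.076  0.997 -0.     0.   ] [-0.273  0.241 -0.35   0.979  0.    -0.426] w 0.1491975068290697
rim [604.5 -75.3  41.7] 139.70456837212387
bar 2215 [537.2 -85.7] z [116.3 130.4 131.5] -171.18293571376975 ((539.669189453125, -83.73257446289062), (30.0660400390625, 30.37101936340332), 45.522247314453125)
```

Jug is over its spot (604.5,−75.3), about 1.2 mm high. Lower that, release, rise and go back to blue.

Request:
servo_tool(
  moves=[
    {"x": 0,"y": 0,"z": 0.0012,"wx": 0,"wy": 0,"wz": 0,"fingers": 0},
    {"x": 0,"y": 0,"z": 0,"wx": 0,"wy": 0,"wz": 0,"fingers": 0},
    {"x": 0,"y": 0,"z": 0,"wx": 0,"wy": 0,"wz": 0,"fingers": 0.4},
    {"x": 0,"y": 0,"z": 0,"wx": 0,"wy": 0,"wz": 0,"fingers": 0.5},
    {"x": 0,"y": 0,"z": 0,"wx": 0,"wy": 0,"wz": 0,"fingers": 0.5},
  ],
)

```text
time: 44.18
tcp_pos: [543.1, -84.9, 114.0]
tcp_rot: [-0.076, 0.997, 0.0, -0.0]
ft_force: [-0.2, 1.0, -0.7]
width: 0.498
```

Request:
servo_tool(
  moves=[
    {"x": 0,"y": 0,"z": 0,"wx": 0,"wy": 0,"wz": 0,"fingers": 0.5},
    {"x": 0,"y": 0,"z": -0.02,"wx": 0,"wy": 0,"wz": 0,"fingers": 0.5},
    {"x": 0,"y": 0,"z": -0.03,"wx": 0,"wy": 0,"wz": 0,"fingers": 0.5},
    {"x": 0,"y": 0,"z": -0.03,"wx": 0,"wy": 0,"wz": 0,"fingers": 0.5},
    {"x": 0,"y": 0,"z": 0,"wx": 0,"wy": 0,"wz": 0,"fingers": 0.5},
  ],
)

```text
time: 44.8
tcp_pos: [545.3, -85.5, 196.9]
tcp_rot: [-0.076, 0.997, -0.001, 0.003]
ft_force: [-0.2, -0.1, -0.4]
width: 0.502
```

```bash
python3 look.py w17; python3 jug.py w17 25
```

```text
w17 44.8 [545.3 -85.5 196.9] [-0.076  0.997 -0.001  0.003] [-0.273  0.17  -0.252  1.143  0.    -0.426] w 0.5021033569046721
rim [603.6 -75.5  40.4] 138.9853140485715
bar 903 [538.3 -85.6] z [119.  129.2 130.4] -171.22216490264506 ((540.4783935546875, -85.16452026367188), (28.286638259887695, 13.901273727416992), 8.674067497253418)
```

Jug is back within 1 mm. Rising, turning and returning to blue.

Request:
servo_tool(
  moves=[
    {"x": 0,"y": 0,"z": -0.026,"wx": 0,"wy": 0,"wz": 10.4,"fingers": 0.7},
    {"x": 0,"y": 0,"z": -0.026,"wx": 0,"wy": 0,"wz": 10.4,"fingers": 0.7},
    {"x": 0,"y": 0,"z": -0.026,"wx": 0,"wy": 0,"wz": 10.4,"fingers": 0.7},
    {"x": 0,"y": 0,"z": -0.026,"wx": 0,"wy": 0,"wz": 10.4,"fingers": 0.7},
    {"x": 0,"y": 0,"z": -0.026,"wx": 0,"wy": 0,"wz": 10.4,"fingers": 0.7},
  ],
)

```text
time: 45.48
tcp_pos: [542.3, -84.7, 322.9]
tcp_rot: [0.371, 0.929, -0.0, -0.002]
ft_force: [0.7, 0.3, 0.4]
width: 0.701
```

Request:
servo_tool(
  moves=[
    {"x": 0,"y": 0,"z": 0,"wx": 0,"wy": 0,"wz": 10.4,"fingers": 0.7},
    {"x": 0,"y": 0,"z": 0,"wx": 0,"wy": 0,"wz": 10.4,"fingers": 0.7},
    {"x": 0,"y": 0,"z": 0,"wx": 0,"wy": 0,"wz": 0.3,"fingers": 0.7},
    {"x": 0.0328,"y": 0.0213,"z": 0,"wx": 0,"wy": 0,"wz": 0,"fingers": 0.7},
    {"x": 0.0328,"y": 0.0213,"z": 0,"wx": 0,"wy": 0,"wz": 0,"fingers": 0.7},
  ],
)

```text
time: 46.1
tcp_pos: [552.8, -6.8, 322.8]
tcp_rot: [0.532, 0.847, -0.0, -0.001]
ft_force: [0.4, -0.6, -0.0]
width: 0.698
```

Request:
servo_tool(
  moves=[
    {"x": 0.0328,"y": 0.0213,"z": 0,"wx": 0,"wy": 0,"wz": 0,"fingers": 0.7},
    {"x": 0.0328,"y": 0.0213,"z": 0,"wx": 0,"wy": 0,"wz": 0,"fingers": 0.7},
    {"x": 0.0328,"y": 0.0213,"z": 0,"wx": 0,"wy": 0,"wz": 0,"fingers": 0.7},
    {"x": 0.0328,"y": 0.0213,"z": 0,"wx": 0,"wy": 0,"wz": 0,"fingers": 0.7},
    {"x": 0.0328,"y": 0.0213,"z": 0,"wx": 0,"wy": 0,"wz": 0,"fingers": 0.7},
  ],
)

```text
time: 46.72
tcp_pos: [577.7, 187.8, 322.8]
tcp_rot: [0.531, 0.847, -0.001, -0.001]
ft_force: [0.9, -0.1, -0.1]
width: 0.699
```

Request:
servo_tool(
  moves=[
    {"x": 0.0328,"y": 0.0213,"z": 0,"wx": 0,"wy": 0,"wz": 0,"fingers": 0.7},
    {"x": 0.0328,"y": 0.0213,"z": 0,"wx": 0,"wy": 0,"wz": 0,"fingers": 0.7},
    {"x": 0.0328,"y": 0.0213,"z": 0,"wx": 0,"wy": 0,"wz": 0,"fingers": 0.7},
    {"x": 0.0328,"y": 0.0213,"z": 0,"wx": 0,"wy": 0,"wz": 0,"fingers": 0.7},
    {"x": 0,"y": 0,"z": 0,"wx": 0,"wy": 0,"wz": 0,"fingers": 0.7},
  ],
)

```text
time: 47.35
tcp_pos: [597.6, 344.0, 321.9]
tcp_rot: [0.53, 0.848, -0.001, -0.001]
ft_force: [0.3, -1.1, -0.4]
width: 0.705
```

Request:
servo_tool(
  moves=[
    {"x": 0,"y": 0,"z": 0,"wx": 0,"wy": 0,"wz": 0,"fingers": 0.7},
    {"x": 0,"y": 0,"z": 0,"wx": 0,"wy": 0,"wz": 0,"fingers": 0.7},
  ],
)

```text
time: 47.6
tcp_pos: [598.0, 340.6, 323.9]
tcp_rot: [0.533, 0.846, -0.0, -0.0]
ft_force: [-0.3, -0.7, -0.3]
width: 0.7
```

```bash
python3 look.py w18; python3 head.py w18 white 227
```

```text
w18 47.6 [598.  340.6 323.9] [ 0.533  0.846 -0.    -0.   ] [ 0.424  0.366  0.271  1.476 -0.     1.547] w 0.7000066481513708
2892 ((596.70703125, 348.20648193359375), (25.963218688964844, 71.4029541015625), 25.205883026123047) 226.45230453649907
```

Request:
servo_tool(
  moves=[
    {"x": 0.0011,"y": 0.0019,"z": 0.03,"wx": 0,"wy": 0,"wz": 0,"fingers": 0.7},
    {"x": 0,"y": 0,"z": 0.035,"wx": 0,"wy": 0,"wz": 0,"fingers": 0.7},
    {"x": 0,"y": 0,"z": 0.03,"wx": 0,"wy": 0,"wz": 0,"fingers": 0.7},
    {"x": 0,"y": 0,"z": 0.018,"wx": 0,"wy": 0,"wz": 0,"fingers": 0.7},
    {"x": 0,"y": 0,"z": 0.008,"wx": 0,"wy": 0,"wz": 0,"fingers": 0.7},
  ],
)

```text
time: 48.28
tcp_pos: [599.0, 342.9, 202.3]
tcp_rot: [0.533, 0.846, -0.001, -0.0]
ft_force: [0.6, 0.1, 0.8]
width: 0.702
```

Request:
servo_tool(
  moves=[
    {"x": 0,"y": 0,"z": 0,"wx": 0,"wy": 0,"wz": 0,"fingers": 0.7},
    {"x": 0,"y": 0,"z": 0,"wx": 0,"wy": 0,"wz": 0,"fingers": 0.7},
  ],
)

```text
time: 48.52
tcp_pos: [600.2, 344.0, 204.7]
tcp_rot: [0.532, 0.846, 0.001, 0.001]
ft_force: [-1.2, 0.3, 0.6]
width: 0.694
```

Request:
servo_tool(
  moves=[
    {"x": -0.0008,"y": -0.0004,"z": 0.001,"wx": 0,"wy": 0,"wz": 0,"fingers": 0.7},
    {"x": 0,"y": 0,"z": 0,"wx": 0,"wy": 0,"wz": 0,"fingers": 0},
    {"x": 0,"y": 0,"z": 0,"wx": 0,"wy": 0,"wz": 0,"fingers": 0},
    {"x": 0,"y": 0,"z": 0,"wx": 0,"wy": 0,"wz": 0,"fingers": 0},
    {"x": 0,"y": 0,"z": 0,"wx": 0,"wy": 0,"wz": 0,"fingers": 0},
  ],
  grip_force=50,
)

```text
time: 49.15
tcp_pos: [599.7, 342.9, 202.5]
tcp_rot: [0.532, 0.846, 0.0, 0.0]
ft_force: [0.8, 0.7, 2.2]
width: 0.297
```

Request:
servo_tool(
  moves=[
    {"x": 0,"y": 0,"z": 0,"wx": 0,"wy": 0,"wz": 0,"fingers": 0},
    {"x": 0,"y": 0,"z": 0,"wx": 0,"wy": 0,"wz": 0,"fingers": 0},
    {"x": 0,"y": 0,"z": -0.01,"wx": 0,"wy": 0,"wz": 0,"fingers": 0},
    {"x": 0,"y": 0,"z": -0.02,"wx": 0,"wy": 0,"wz": 0,"fingers": 0},
    {"x": 0,"y": 0,"z": -0.025,"wx": 0,"wy": 0,"wz": 0,"fingers": 0},
  ],
)

```text
time: 49.78
tcp_pos: [597.7, 341.9, 255.6]
tcp_rot: [0.532, 0.846, -0.002, -0.001]
ft_force: [-0.1, -0.1, -3.0]
width: 0.297
```

Request:
servo_tool(
  moves=[
    {"x": 0,"y": 0,"z": -0.022,"wx": 0,"wy": 0,"wz": 0,"fingers": 0},
    {"x": -0.0078,"y": -0.0032,"z": 0,"wx": 0,"wy": 0,"wz": 0,"fingers": 0},
    {"x": -0.01,"y": -0.004,"z": 0,"wx": 0,"wy": 0,"wz": 0,"fingers": 0},
    {"x": -0.016,"y": -0.0065,"z": 0,"wx": 0,"wy": 0,"wz": 0,"fingers": 0},
    {"x": -0.022,"y": -0.0089,"z": 0,"wx": 0,"wy": 0,"wz": 0,"fingers": 0},
  ],
)

```text
time: 50.4
tcp_pos: [602.5, 280.9, 277.8]
tcp_rot: [0.532, 0.847, -0.001, -0.001]
ft_force: [0.1, 0.1, -2.7]
width: 0.3
```

Request:
servo_tool(
  moves=[
    {"x": -0.026,"y": -0.0105,"z": 0,"wx": 0,"wy": 0,"wz": 0,"fingers": 0},
    {"x": -0.026,"y": -0.0105,"z": 0,"wx": 0,"wy": 0,"wz": 0,"fingers": 0},
    {"x": -0.026,"y": -0.0105,"z": 0,"wx": 0,"wy": 0,"wz": 0,"fingers": 0},
    {"x": -0.026,"y": -0.0105,"z": 0,"wx": 0,"wy": 0,"wz": 0,"fingers": 0},
    {"x": -0.026,"y": -0.0105,"z": 0,"wx": 0,"wy": 0,"wz": 0,"fingers": 0},
  ],
)

```text
time: 51.02
tcp_pos: [611.5, 140.1, 278.8]
tcp_rot: [0.533, 0.846, -0.0, -0.0]
ft_force: [0.4, 0.3, -3.2]
width: 0.301
```

Request:
servo_tool(
  moves=[
    {"x": -0.026,"y": -0.0105,"z": 0,"wx": 0,"wy": 0,"wz": 0,"fingers": 0},
    {"x": -0.026,"y": -0.0105,"z": 0,"wx": 0,"wy": 0,"wz": 0,"fingers": 0},
    {"x": -0.018,"y": -0.0073,"z": 0,"wx": 0,"wy": 0,"wz": 0,"fingers": 0},
    {"x": -0.009,"y": -0.0037,"z": 0,"wx": 0,"wy": 0,"wz": 0,"fingers": 0},
    {"x": -0.003,"y": -0.0012,"z": 0,"wx": 0,"wy": 0,"wz": 0,"fingers": 0},
  ],
)

```text
time: 51.65
tcp_pos: [617.5, 53.9, 279.0]
tcp_rot: [0.533, 0.846, 0.0, -0.0]
ft_force: [0.3, 0.7, -3.6]
width: 0.295
```

Request:
servo_tool(
  moves=[
    {"x": 0,"y": 0,"z": 0,"wx": 0,"wy": 0,"wz": 0,"fingers": 0},
    {"x": 0,"y": 0,"z": 0,"wx": 0,"wy": 0,"wz": 0,"fingers": 0},
  ],
)

```text
time: 51.9
tcp_pos: [617.6, 55.2, 279.1]
tcp_rot: [0.532, 0.847, 0.0, -0.0]
ft_force: [0.9, -0.3, -2.7]
width: 0.295
```

```bash
python3 look.py w19; python3 head.py w19 white 304
```

```text
w19 51.9 [617.6  55.2 279.1] [ 0.532  0.847  0.    -0.   ] [-0.015  0.251  0.024  1.344  0.     1.107] w 0.29514905794579516
10600 ((613.9902954101562, 59.89007568359375), (48.61575698852539, 73.475830078125), 3.5699942111968994) 303.4606593594247
```

Request:
servo_tool(
  moves=[
    {"x": 0,"y": 0,"z": 0.015,"wx": 0,"wy": 0,"wz": 0,"fingers": 0},
    {"x": 0,"y": 0,"z": 0.018,"wx": 0,"wy": 0,"wz": 0,"fingers": 0},
    {"x": 0,"y": 0,"z": 0.012,"wx": 0,"wy": 0,"wz": 0,"fingers": 0},
    {"x": 0,"y": 0,"z": 0.007,"wx": 0,"wy": 0,"wz": 0,"fingers": 0},
    {"x": 0,"y": 0,"z": 0.002,"wx": 0,"wy": 0,"wz": 0,"fingers": 0},
  ],
)

```text
time: 52.58
tcp_pos: [617.3, 54.4, 224.3]
tcp_rot: [0.532, 0.846, -0.0, -0.001]
ft_force: [0.2, 0.5, -3.8]
width: 0.296
```

Request:
servo_tool(
  moves=[
    {"x": 0,"y": 0,"z": 0.001,"wx": 0,"wy": 0,"wz": 0,"fingers": 0},
    {"x": 0,"y": 0,"z": 0,"wx": 0,"wy": 0,"wz": 0,"fingers": 0},
    {"x": 0,"y": 0,"z": 0,"wx": 0,"wy": 0,"wz": 0,"fingers": 0},
  ],
)

```text
time: 52.95
tcp_pos: [618.0, 54.4, 224.7]
tcp_rot: [0.532, 0.846, 0.0, 0.0]
ft_force: [0.5, 0.4, -3.3]
width: 0.297
```

Request:
servo_tool(
  moves=[
    {"x": 0,"y": 0,"z": 0.001,"wx": 0,"wy": 0,"wz": 0,"fingers": 0},
    {"x": 0,"y": 0,"z": 0.001,"wx": 0,"wy": 0,"wz": 0,"fingers": 0},
    {"x": 0,"y": 0,"z": 0,"wx": 0,"wy": 0,"wz": 0,"fingers": 0},
  ],
)

```text
time: 53.32
tcp_pos: [617.8, 54.4, 222.5]
tcp_rot: [0.532, 0.846, 0.0, 0.0]
ft_force: [0.7, -0.2, -0.9]
width: 0.297
```

Request:
servo_tool(
  moves=[
    {"x": 0,"y": 0,"z": 0,"wx": 0,"wy": 0,"wz": 0,"fingers": 0.7},
    {"x": 0,"y": 0,"z": 0,"wx": 0,"wy": 0,"wz": 0,"fingers": 0.7},
    {"x": 0,"y": 0,"z": 0,"wx": 0,"wy": 0,"wz": 0,"fingers": 0.7},
    {"x": 0,"y": 0,"z": -0.01,"wx": 0,"wy": 0,"wz": 0,"fingers": 0.7},
    {"x": 0,"y": 0,"z": -0.03,"wx": 0,"wy": 0,"wz": 0,"fingers": 0.7},
  ],
)

```text
time: 53.95
tcp_pos: [616.4, 54.4, 261.1]
tcp_rot: [0.532, 0.846, -0.001, -0.002]
ft_force: [0.5, -0.2, 0.7]
width: 0.701
```

Request:
servo_tool(
  moves=[
    {"x": 0,"y": 0,"z": -0.03,"wx": 0,"wy": 0,"wz": 0,"fingers": 0.8},
    {"x": 0,"y": 0,"z": -0.03,"wx": 0,"wy": 0,"wz": 0,"fingers": 0.8},
    {"x": 0,"y": 0,"z": 0,"wx": 0,"wy": 0,"wz": 0,"fingers": 0.8},
    {"x": 0,"y": 0,"z": 0,"wx": 0,"wy": 0,"wz": 0,"fingers": 0.8},
  ],
)

```text
time: 54.45
tcp_pos: [617.5, 54.4, 321.8]
tcp_rot: [0.532, 0.846, -0.0, -0.0]
ft_force: [-0.3, -0.0, 0.1]
width: 0.8
```

```bash
python3 look.py w20; python3 head.py w20 white 247
```

```text
w20 54.45 [617.5  54.4 321.8] [ 0.532  0.846 -0.    -0.   ] [-0.016  0.238  0.096  1.429 -0.     1.107] w 0.7999215584140716
3405 ((614.827880859375, 59.54541015625), (26.088258743286133, 71.70589447021484), 25.679758071899414) 246.4777750927415
```

Request:
servo_tool(
  moves=[
    {"x": 0,"y": 0,"z": 0,"wx": 0,"wy": 0,"wz": 5.6,"fingers": 0.8},
    {"x": 0.0374,"y": -0.0014,"z": 0,"wx": 0,"wy": 0,"wz": 0,"fingers": 0.8},
    {"x": 0.0374,"y": -0.0014,"z": 0,"wx": 0,"wy": 0,"wz": 0,"fingers": 0.8},
    {"x": 0.0374,"y": -0.0014,"z": 0,"wx": 0,"wy": 0,"wz": 0,"fingers": 0.8},
    {"x": 0.0374,"y": -0.0014,"z": 0,"wx": 0,"wy": 0,"wz": 0,"fingers": 0.8},
  ],
)

```text
time: 55.12
tcp_pos: [559.7, 193.8, 320.3]
tcp_rot: [0.573, 0.819, -0.001, -0.001]
ft_force: [0.2, 0.5, -0.3]
width: 0.801
```

Request:
servo_tool(
  moves=[
    {"x": 0.0374,"y": -0.0014,"z": 0,"wx": 0,"wy": 0,"wz": 0,"fingers": 0.8},
    {"x": 0.0374,"y": -0.0014,"z": 0,"wx": 0,"wy": 0,"wz": 0,"fingers": 0.8},
    {"x": 0.0374,"y": -0.0014,"z": 0,"wx": 0,"wy": 0,"wz": 0,"fingers": 0.8},
    {"x": 0.0374,"y": -0.0014,"z": 0,"wx": 0,"wy": 0,"wz": 0,"fingers": 0.8},
    {"x": 0,"y": 0,"z": 0,"wx": 0,"wy": 0,"wz": 0,"fingers": 0.8},
  ],
)

```text
time: 55.75
tcp_pos: [502.7, 333.1, 320.3]
tcp_rot: [0.572, 0.82, -0.001, -0.001]
ft_force: [0.8, -0.5, -0.8]
width: 0.798
```

Request:
servo_tool(
  moves=[
    {"x": 0,"y": 0,"z": 0,"wx": 0,"wy": 0,"wz": 0,"fingers": 0.8},
    {"x": 0,"y": 0,"z": 0,"wx": 0,"wy": 0,"wz": 0,"fingers": 0.8},
  ],
)

```text
time: 56.0
tcp_pos: [504.7, 330.6, 321.6]
tcp_rot: [0.574, 0.819, -0.001, -0.0]
ft_force: [-0.5, -0.3, -1.1]
width: 0.798
```

```bash
python3 look.py w21; python3 head.py w21 red 227
```

```text
w21 56.0 [504.7 330.6 321.6] [ 0.574  0.819 -0.001 -0.   ] [ 0.473  0.209  0.059  1.422 -0.     1.695] w 0.7978440824875767
2854 ((502.3778381347656, 338.538330078125), (25.752710342407227, 70.68392944335938), 20.261581420898438) 226.56352368896944
```

Blue is back at its measured spot to within 0.3 mm. Now red.

Request:
servo_tool(
  moves=[
    {"x": 0.0012,"y": 0.0005,"z": 0.03,"wx": 0,"wy": 0,"wz": 0,"fingers": 0.8},
    {"x": 0,"y": 0,"z": 0.035,"wx": 0,"wy": 0,"wz": 0,"fingers": 0.8},
    {"x": 0,"y": 0,"z": 0.03,"wx": 0,"wy": 0,"wz": 0,"fingers": 0.8},
    {"x": 0,"y": 0,"z": 0.016,"wx": 0,"wy": 0,"wz": 0,"fingers": 0.8},
    {"x": 0,"y": 0,"z": 0.007,"wx": 0,"wy": 0,"wz": 0,"fingers": 0.8},
  ],
)

```text
time: 56.68
tcp_pos: [504.6, 332.3, 203.4]
tcp_rot: [0.574, 0.819, -0.0, -0.0]
ft_force: [1.3, -1.3, 0.5]
width: 0.799
```

Request:
servo_tool(
  moves=[
    {"x": 0,"y": 0,"z": 0,"wx": 0,"wy": 0,"wz": 0,"fingers": 0.8},
    {"x": 0,"y": 0,"z": 0,"wx": 0,"wy": 0,"wz": 0,"fingers": 0.8},
    {"x": 0,"y": 0,"z": 0,"wx": 0,"wy": 0,"wz": 0,"fingers": 0.8},
  ],
)

```text
time: 57.05
tcp_pos: [505.2, 333.3, 205.3]
tcp_rot: [0.573, 0.819, 0.001, 0.0]
ft_force: [0.2, 0.3, -0.2]
width: 0.797
```

Request:
servo_tool(
  moves=[
    {"x": -0.0005,"y": -0.0004,"z": 0.002,"wx": 0,"wy": 0,"wz": 0,"fingers": 0.8},
    {"x": 0,"y": 0,"z": 0,"wx": 0,"wy": 0,"wz": 0,"fingers": 0},
    {"x": 0,"y": 0,"z": 0,"wx": 0,"wy": 0,"wz": 0,"fingers": 0},
    {"x": 0,"y": 0,"z": 0,"wx": 0,"wy": 0,"wz": 0,"fingers": 0},
    {"x": 0,"y": 0,"z": 0,"wx": 0,"wy": 0,"wz": 0,"fingers": 0},
  ],
  grip_force=50,
)

```text
time: 57.68
tcp_pos: [504.6, 332.5, 202.2]
tcp_rot: [0.573, 0.819, 0.0, 0.0]
ft_force: [-0.0, 1.3, -0.8]
width: 0.292
```

Request:
servo_tool(
  moves=[
    {"x": 0,"y": 0,"z": 0,"wx": 0,"wy": 0,"wz": 0,"fingers": 0},
    {"x": 0,"y": 0,"z": 0,"wx": 0,"wy": 0,"wz": 0,"fingers": 0},
    {"x": 0,"y": 0,"z": -0.01,"wx": 0,"wy": 0,"wz": 0,"fingers": 0},
    {"x": 0,"y": 0,"z": -0.02,"wx": 0,"wy": 0,"wz": 0,"fingers": 0},
    {"x": 0,"y": 0,"z": -0.025,"wx": 0,"wy": 0,"wz": 0,"fingers": 0},
  ],
)

```text
time: 58.3
tcp_pos: [502.9, 331.6, 256.4]
tcp_rot: [0.573, 0.819, -0.002, -0.001]
ft_force: [-0.5, 0.3, -3.0]
width: 0.294
```

Request:
servo_tool(
  moves=[
    {"x": 0,"y": 0,"z": -0.022,"wx": 0,"wy": 0,"wz": 0,"fingers": 0},
    {"x": -0.01,"y": -0.0037,"z": 0,"wx": 0,"wy": 0,"wz": 0,"fingers": 0},
    {"x": -0.02,"y": -0.0073,"z": 0,"wx": 0,"wy": 0,"wz": 0,"fingers": 0},
    {"x": -0.025,"y": -0.0091,"z": 0,"wx": 0,"wy": 0,"wz": 0,"fingers": 0},
    {"x": -0.028,"y": -0.0102,"z": 0,"wx": 0,"wy": 0,"wz": 0,"fingers": 0},
  ],
)

```text
time: 58.92
tcp_pos: [502.9, 241.4, 277.1]
tcp_rot: [0.573, 0.819, -0.002, -0.001]
ft_force: [-0.1, -1.1, -3.5]
width: 0.292
```

Request:
servo_tool(
  moves=[
    {"x": -0.028,"y": -0.0102,"z": 0,"wx": 0,"wy": 0,"wz": 0,"fingers": 0},
    {"x": -0.028,"y": -0.0102,"z": 0,"wx": 0,"wy": 0,"wz": 0,"fingers": 0},
    {"x": -0.028,"y": -0.0102,"z": 0,"wx": 0,"wy": 0,"wz": 0,"fingers": 0},
    {"x": -0.028,"y": -0.0102,"z": 0,"wx": 0,"wy": 0,"wz": 0,"fingers": 0},
    {"x": -0.028,"y": -0.0102,"z": 0,"wx": 0,"wy": 0,"wz": 0,"fingers": 0},
  ],
)

```text
time: 59.55
tcp_pos: [502.4, 92.6, 277.2]
tcp_rot: [0.574, 0.819, -0.001, -0.001]
ft_force: [0.8, -0.4, -4.5]
width: 0.299
```

Request:
servo_tool(
  moves=[
    {"x": -0.028,"y": -0.0102,"z": 0,"wx": 0,"wy": 0,"wz": 0,"fingers": 0},
    {"x": -0.024,"y": -0.0088,"z": 0,"wx": 0,"wy": 0,"wz": 0,"fingers": 0},
    {"x": -0.018,"y": -0.0066,"z": 0,"wx": 0,"wy": 0,"wz": 0,"fingers": 0},
    {"x": -0.012,"y": -0.0044,"z": 0,"wx": 0,"wy": 0,"wz": 0,"fingers": 0},
    {"x": -0.005,"y": -0.0018,"z": 0,"wx": 0,"wy": 0,"wz": 0,"fingers": 0},
  ],
)

```text
time: 60.18
tcp_pos: [503.4, 1.4, 278.2]
tcp_rot: [0.574, 0.819, -0.0, -0.001]
ft_force: [-0.7, -0.3, -4.2]
width: 0.301
```

Request:
servo_tool(
  moves=[
    {"x": 0,"y": 0,"z": 0,"wx": 0,"wy": 0,"wz": 0,"fingers": 0},
    {"x": 0,"y": 0,"z": 0,"wx": 0,"wy": 0,"wz": 0,"fingers": 0},
  ],
)

```text
time: 60.42
tcp_pos: [504.3, 2.8, 279.0]
tcp_rot: [0.573, 0.82, 0.0, -0.0]
ft_force: [0.4, -0.1, -3.5]
width: 0.294
```

```bash
python3 look.py w22; python3 head.py w22 red 304
```

```text
w22 60.425 [504.3   2.8 279. ] [ 0.573  0.82   0.    -0.   ] [-0.123  0.042 -0.22   1.309  0.     1.097] w 0.2942698688741309
8927 ((501.2545166015625, 8.433826446533203), (26.75269317626953, 71.26000213623047), 20.21701431274414) 303.4666364304109
```

Right over its place. Lowering 56 mm (the same end height as blue).

Request:
servo_tool(
  moves=[
    {"x": 0,"y": 0,"z": 0.015,"wx": 0,"wy": 0,"wz": 0,"fingers": 0},
    {"x": 0,"y": 0,"z": 0.018,"wx": 0,"wy": 0,"wz": 0,"fingers": 0},
    {"x": 0,"y": 0,"z": 0.012,"wx": 0,"wy": 0,"wz": 0,"fingers": 0},
    {"x": 0,"y": 0,"z": 0.007,"wx": 0,"wy": 0,"wz": 0,"fingers": 0},
    {"x": 0,"y": 0,"z": 0.002,"wx": 0,"wy": 0,"wz": 0,"fingers": 0},
  ],
)

```text
time: 61.1
tcp_pos: [504.2, 2.4, 224.5]
tcp_rot: [0.573, 0.819, -0.0, -0.0]
ft_force: [-0.6, -0.2, -4.2]
width: 0.296
```

Request:
servo_tool(
  moves=[
    {"x": 0,"y": 0,"z": 0.001,"wx": 0,"wy": 0,"wz": 0,"fingers": 0},
    {"x": 0,"y": 0,"z": 0.001,"wx": 0,"wy": 0,"wz": 0,"fingers": 0},
    {"x": 0,"y": 0,"z": 0,"wx": 0,"wy": 0,"wz": 0,"fingers": 0},
    {"x": 0,"y": 0,"z": 0,"wx": 0,"wy": 0,"wz": 0,"fingers": 0},
  ],
)

```text
time: 61.6
tcp_pos: [504.6, 2.3, 223.4]
tcp_rot: [0.573, 0.819, 0.0, 0.0]
ft_force: [-0.9, 0.9, -3.5]
width: 0.294
```

Request:
servo_tool(
  moves=[
    {"x": 0,"y": 0,"z": 0.001,"wx": 0,"wy": 0,"wz": 0,"fingers": 0},
    {"x": 0,"y": 0,"z": 0,"wx": 0,"wy": 0,"wz": 0,"fingers": 0},
    {"x": 0,"y": 0,"z": 0,"wx": 0,"wy": 0,"wz": 0,"fingers": 0},
  ],
)

```text
time: 61.98
tcp_pos: [504.5, 2.3, 222.2]
tcp_rot: [0.573, 0.819, 0.0, 0.0]
ft_force: [0.5, 0.7, -3.8]
width: 0.296
```

Request:
servo_tool(
  moves=[
    {"x": 0,"y": 0,"z": 0.0007,"wx": 0,"wy": 0,"wz": 0,"fingers": 0},
    {"x": 0,"y": 0,"z": 0,"wx": 0,"wy": 0,"wz": 0,"fingers": 0},
    {"x": 0,"y": 0,"z": 0,"wx": 0,"wy": 0,"wz": 0,"fingers": 0},
  ],
)

```text
time: 62.35
tcp_pos: [504.8, 2.3, 222.1]
tcp_rot: [0.573, 0.819, 0.0, 0.0]
ft_force: [-0.6, 1.4, 3.4]
width: 0.297
```

Seated (the force reversed). Release, rise, back off and check everything.

Request:
servo_tool(
  moves=[
    {"x": 0,"y": 0,"z": 0,"wx": 0,"wy": 0,"wz": 0,"fingers": 0.7},
    {"x": 0,"y": 0,"z": 0,"wx": 0,"wy": 0,"wz": 0,"fingers": 0.7},
    {"x": 0,"y": 0,"z": 0,"wx": 0,"wy": 0,"wz": 0,"fingers": 0.7},
    {"x": 0,"y": 0,"z": -0.01,"wx": 0,"wy": 0,"wz": 0,"fingers": 0.7},
    {"x": 0,"y": 0,"z": -0.03,"wx": 0,"wy": 0,"wz": 0,"fingers": 0.7},
  ],
)

```text
time: 62.98
tcp_pos: [503.2, 2.5, 260.7]
tcp_rot: [0.573, 0.819, -0.001, -0.002]
ft_force: [-0.0, -0.3, -0.1]
width: 0.698
```

Request:
servo_tool(
  moves=[
    {"x": 0,"y": 0,"z": -0.035,"wx": 0,"wy": 0,"wz": 0,"fingers": 0.8},
    {"x": 0,"y": 0,"z": -0.035,"wx": 0,"wy": 0,"wz": 0,"fingers": 0.8},
    {"x": 0,"y": 0,"z": -0.035,"wx": 0,"wy": 0,"wz": 0,"fingers": 0.9},
    {"x": 0,"y": 0.02,"z": -0.03,"wx": 0,"wy": 0,"wz": 0,"fingers": 1},
    {"x": 0,"y": 0.02,"z": 0,"wx": 0,"wy": 0,"wz": 0,"fingers": 1},
  ],
)

```text
time: 63.6
tcp_pos: [543.9, 16.0, 400.9]
tcp_rot: [0.573, 0.819, 0.002, 0.003]
ft_force: [0.1, 0.1, 0.2]
width: 0.998
```

Request:
servo_tool(
  moves=[
    {"x": 0,"y": 0,"z": 0,"wx": 0,"wy": 0,"wz": 0,"fingers": 1},
    {"x": 0,"y": 0,"z": 0,"wx": 0,"wy": 0,"wz": 0,"fingers": 1},
    {"x": 0,"y": 0,"z": 0,"wx": 0,"wy": 0,"wz": 0,"fingers": 1},
  ],
)

```text
time: 63.98
tcp_pos: [541.2, 15.9, 396.2]
tcp_rot: [0.573, 0.819, -0.0, -0.0]
ft_force: [-0.3, 0.4, 0.1]
width: 0.998
```

```bash
python3 look.py w23; python3 head.py w23 red; python3 head.py w23 white;  python3 jug.py w23; python3 -c "
from look import *
from rig import get_image
p,d=get_image('scene');cv2.imwrite('pics/s3.png',cv2.resize(p[:,:,::-1],(800,600),interpolation=cv2.INTER_CUBIC))"
```

```text
w23 63.975 [541.2  15.9 396.2] [ 0.573  0.819 -0.    -0.   ] [-0.09   0.087  0.07   1.554 -0.     1.131] w 0.9982435308270828
1999 ((502.3490905761719, 8.182903289794922), (26.345853805541992, 69.44747924804688), 20.071826934814453) 246.41319011009935
2061 ((614.6146850585938, 58.99885559082031), (25.383947372436523, 71.99340057373047), 26.387096405029297) 246.4655205074263
rim [604.4 -74.   40.5] 139.08073473577673
bar 240 [540.6 -82.1] z [119.1 128.7 130.1] -172.73247743353016 ((541.0059814453125, -83.74166107177734), (29.04930877685547, 13.860343933105469), 7.941659927368164)
```

View pics/s3.png

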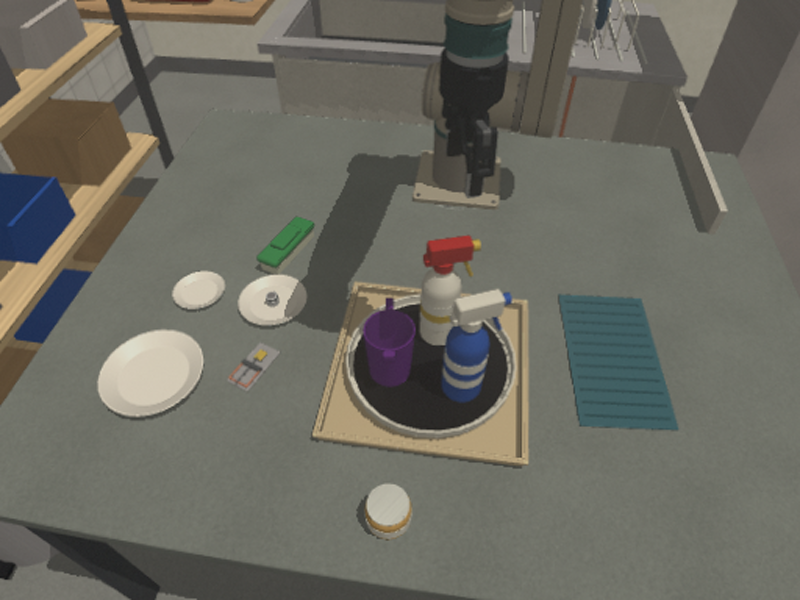

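The three stand at their first pixels (red head 450,250; blue head 480,307; jug 389,345). The aerator is in the saucer at (272,298), and the trap and brush are untouched. All are within about 1 mm of the first measurement from the same viewpoint.

```bash
python3 -c "
from rig import sign_off
print(sign_off())"
```

```text
the job is handed in; nothing more can be done
None
```

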